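# Dress the texture-roller axle in the pottery

## Task

Make up the clay texture roller: slide the blue ribbed ring onto the steel rod of the grey stand first, then the terracotta banded ring, then push the wooden end cap on, mouth first. Press each part home by feel, firmly but never with force, against the rubber-faced stop or the part before it, so that no gaps are left, and let go. Do not drop the parts or disturb the vase, jar and bowl standing about.

Things in the scene. Friction and masses are not known exactly. Their poses are not given: they have to be found in the camera images.
- stand: Grey steel stand bolted down: base 110 x 90 mm, post 46 (x) x 30 (y) mm, 148 mm high. Origin on the bench under the post's middle, z up. A level steel rod, 16 mm thick, sticks out along this frame's -y at x = 0, z = 0.130, from the post (y = -0.015) to its free tip (y = -0.133). A push of 8 to 12 N seats a part well; under 5 N it is not home; over 25 N does damage.
- rod_tip (a point): End of the rod's free tip, on its axis. The last 8 mm taper from 16 to 8 mm diameter. Axes as the stand's: the rod runs back from here along +y.
- stop_zone (a point): Point on the rod's axis, 51 mm from the stand's origin, fixed to the stand. The stop, a brass collar 40 mm wide with a black rubber face 8 mm thick, is clamped near here: its face lies anywhere up to 8 mm either side of this point along the rod, and is not measured: feel for it. The rubber gives 1 mm per 7 N, up to 4 mm, and springs back when let go.
- leaf_zone (a point): Middle of a small bowed leaf spring under the rod's free end, 25 mm long (y = -0.109 to -0.133 in the stand's frame), about 4 mm proud. Rings hardly feel it (3 N or so, more if held low), but it rubs in the cap's bore with 3 to 10 N before the cap meets the ring: go on slowly; the cap needs its 8 to 12 N on top of that. It keeps the cap on.
- ring_blue: Blue ring with dark blue ribs, 46 mm outer diameter, 26 mm long, bore 22 mm right through, about 80 g. Goes on first. Origin at its centre; y runs along the bore. Either end may lead. Released on the rod it hangs about 3 mm below the rod's axis.
- ring_clay: Terracotta ring with two dark bands, same sizes as the blue one: 46 mm outer diameter, 26 mm long, bore 22 mm right through, about 80 g. Goes on second. Origin at its centre; y runs along the bore.
- cap: Light wooden end cap with a yellow band near its mouth, 46 mm outer diameter, 50 mm long, about 70 g. Blind bore 19.4 mm in diameter and 44 mm deep, open at its +y end (y = +0.025); the -y end is closed and has a brass disc. In the cradle the mouth points along the cradle's +y. The rod never reaches the bottom of the bore. Origin at mid-length on the bore's axis; y runs along the bore.
- cradle: Fixed wooden cradle, 36 mm (x) x 230 mm (y), with two round rails along y, tops 29 mm high. The two rings and the cap lie on the rails in any order, bores along y, centres 48.5 mm above the bench, about 68 mm apart; below the centres' height their sides are free for fingers. Origin: on the bench under its middle.
- vase: Unfired clay vase, 84 mm wide, 145 mm high, loose; origin under its foot. Bystander.
- jar: Amber glass jar with a white lid, 72 mm wide, 95 mm high, loose; origin under its foot. Bystander.
- bowl: White ceramic bowl, 110 mm wide, 45 mm high, loose; origin under its foot. Bystander.

How it is judged:
By the outcome, as a careful person would: the job done as asked, in the order asked, and still so for the second after the job is handed in, with the robot touching nothing.
It also fails if it takes over 72 s, if anything falls off the work surface, if the arm or the gripper's body presses on something with over 40 N, if the wrist force passes 120 N, or if a joint passes its speed limit or range.

## Robot

A 6-joint arm with a two-finger parallel gripper is mounted at the origin on the work surface. World frame = base frame: x ahead of the robot, y to its left, z up, the work surface at z = 0. Lengths are in mm, angles in rad, forces in N, time in s.
With the tool pointing down it reaches from about 350 to 975 mm from the base axis. Payload 7.1 kg.
Tool frame: the origin (TCP) lies between the finger pads; the fingertips stand 8 mm ahead of it and the grasp point (between the pads) lies 11 mm behind it (ctrl.tips_ahead is the distance from the TCP to the fingertips, in mm); y points along the fingers, z is the direction in which the jaws open and shut, and the axes are right-handed (so a half turn about y gives the same grasp; the last joint's range is limited). The gripper opens to 88 mm and grips with 3 to 60 N. Pads are 20 mm wide; open, the fingers measure 115 mm over their backs; the gripper's body (75 mm by 178 mm) begins 61 mm behind the grasp point.
Start: joints at [1.229, 0.423, 1.63, -0, 1.089, -0.019], TCP at [198.232, 592.713, 199.375] pointing down, gripper open.
Joint ranges: [-3, 3], [-0.9, 2.11], [0.09, 2.58], [-1.31, 4.45], [0.11, 2.69], [-2.54, 2.54]. Speed limits (rad/s): [2.39, 2.39, 3.01, 3.14, 3.14, 3.14].

## Interface

Orientations are given as a rotation vector (axis times angle).
In Python, from workcell import ctrl gives the robot as it stands.
- The arm moves only by the shell command python3 -m creep 'ROWS'. ROWS is JSON, a list of rows, each an object of numbers: "tx", "ty", "tz": the shift along the world's x, y, z in mm; "rx", "ry", "rz": the turn, a rotation vector about the world's x, y, z in rad; "fingers": the closure in counts, from 0 (fully open) to 255 (shut). A call has 1 to 10 rows; each row is the pose to reach, as a shift and turn from the pose commanded when the call began; what a row does not reach only later rows make up. A row lasts 1/8 s, in which the tool goes at most 62.5 mm and 10.7 degrees, less where a joint would pass 70% of its speed; a pose out of reach is approached as far as the arm can. A call with a gripper value outside its range is refused whole. The fingers move at their own pace and stop on an object; the grip force is fixed at half the most. Time passes only in rows, so rows that repeat a pose let the fingers close. It gives the time, the measured TCP pose, the force and the opening at its end, in the units of the state.
- ctrl.get_obs(): the state, without advancing time (a new reading comes with each control period).
- ctrl.get_image(name): name is "scene" or "side" or "wrist"; returns a dict with "pixels" (400x640x3 uint8, blue, green, red), "intrinsics" (3x3 intrinsics, pixels), "k1" (the pictures are not rectified: a ray, as slopes to the right and down, at radius r is drawn at 1 + k1 r^2 times it, then the intrinsics apply), "rvec" (rotation vector, rad) and "tvec" (3), from world to camera coordinates, as OpenCV has them. Camera axes: x right, y down, z forward; pixel columns grow to the right and rows downward; lengths in mm; the calibration is good to about 2 mm. A picture is of the moment at which its call begins. There is no depth.
- ctrl.close_job(): hands the job in, once; it reports no verdict.
The state is a dict: "t": time; "qpos": joint angles; "qvel": joint speeds; "joint_torque": joint torques, N m; "ee_pos": TCP position; "orientation": TCP orientation; "ft_force": force on the tool from outside, world axes, zero at the start; "moment": the same for the moment, N m; "width": finger opening in mm.
Only numpy, scipy, OpenCV 4.12 (cv2) and the standard library are available. Lean on these libraries where they do the work, as an engineer would, in place of code of your own. Each camera call takes 0.05 s, during which the arm holds its last target.

## Working session

There is one attempt and no reset: what is moved stays moved. The work goes in short steps, Python scripts to look and compute and a shell command to move; the robot and the scene stay as the last step left them, time stands still between calls to the robot, and variables do not carry over. Pictures are saved under pics/ and viewed, and the job is handed in when it is done.

```bash
ls; mkdir -p pics; cat > h.py <<'E'
import numpy as np, cv2
from workcell import ctrl
def cam(im):
    K=np.array(im["intrinsics"],float).reshape(3,3); k1=float(im["k1"])
    R,_=cv2.Rodrigues(np.array(im["rvec"],float)); t=np.array(im["tvec"],float).ravel()
    return K,k1,R,t
def ray(im,u,v):
    K,k1,R,t=cam(im)
    p=cv2.undistortPoints(np.array([[[u,v]]],float),K,np.array([k1,0,0,0,0.]))[0,0]
    d=R.T@np.array([p[0],p[1],1.]); c=-R.T@t
    return c,d/np.linalg.norm(d)
def onz(im,u,v,z):
    c,d=ray(im,u,v); return c+d*(z-c[2])/d[2]
def tri(obs):
    A=np.zeros((3,3));b=np.zeros(3)
    for im,u,v in obs:
        c,d=ray(im,u,v);P=np.eye(3)-np.outer(d,d);A+=P;b+=P@c
    X=np.linalg.solve(A,b)
    return X,[float(np.linalg.norm(np.cross(X-ray(im,u,v)[0],ray(im,u,v)[1]))) for im,u,v in obs]
def proj(im,X):
    K,k1,R,t=cam(im)
    return cv2.projectPoints(np.array(X,float).reshape(-1,1,3),np.array(im["rvec"],float),t,K,np.array([k1,0,0,0,0.]))[0].reshape(-1,2)
def shot(name,tag):
    im=ctrl.get_image(name); np.save(f"pics/{tag}.npy",im,allow_pickle=True); cv2.imwrite(f"pics/{tag}.png",np.asarray(im["pixels"])); return im
def load(tag): return np.load(f"pics/{tag}.npy",allow_pickle=True).item()
E
python3 - <<'E'
from h import *
for n in("scene","side","wrist"):
    im=shot(n,n+"0"); K,k1,R,t=cam(im); print(n,-R.T@t,R[2],k1)
print(ctrl.get_obs())
E
```

```text
pics
scene [1136.30097383 -143.02895256  801.28166262] [-0.61477709  0.20147739 -0.76253262] -0.047088048382428194
side [ 334.25321027 -832.79160993  718.24646857] [ 0.21531114  0.80800883 -0.54841849] -0.06152020200244856
wrist [134.0393457  614.40877753 384.38524222] [ 0.23826123 -0.08217909 -0.96771803] -0.053008281276051235
{'t': 0.15, 'qpos': array([ 1.22902401e+00,  4.23679152e-01,  1.63043075e+00, -3.14238168e-05,
        1.08862016e+00, -1.90207845e-02]), 'qvel': array([-0.00108216, -0.00147843, -0.00265024,  0.00048345,  0.00139519,
        0.00051005]), 'joint_torque': array([ 4.02229798e-04, -5.44984281e+01, -2.73920953e+01,  6.44183625e-02,
        2.04632152e-02, -5.13796272e-05]), 'ee_pos': array([198.09121532, 592.33290236, 198.80453489]), 'orientation': array([-1.5570424 ,  0.25345647, -0.25317789]), 'ft_force': array([ 0.36386832, -1.93555823, -0.49311602]), 'moment': array([-0.02441146,  0.07292677,  0.0036794 ]), 'width': 87.94248736100845}
```

View pics/scene0.png

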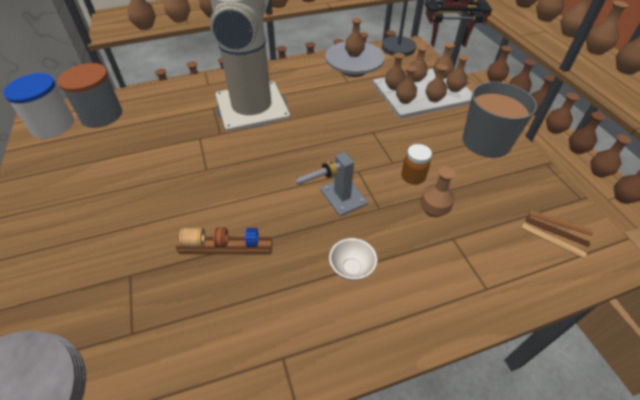

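View pics/side0.png

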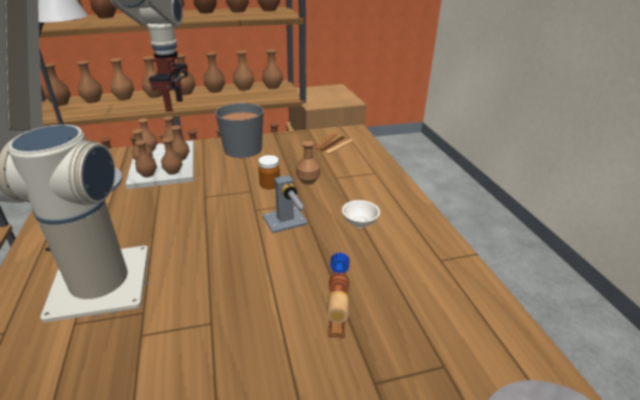

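View pics/wrist0.png

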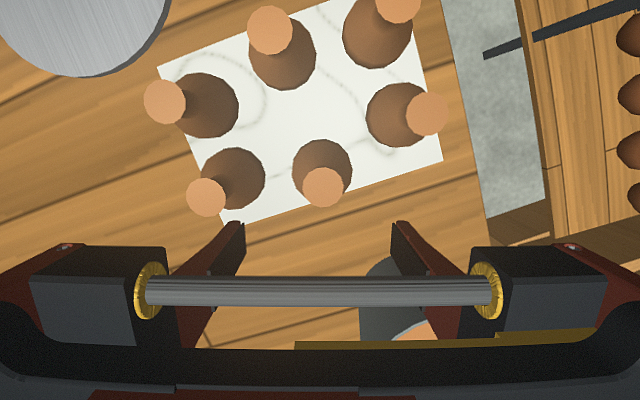

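The scene view shows the cradle at (225,245) with cap, clay ring and blue ring from left to right. The stand is at (345,185) with its rod tip at (297,182), the jar at (417,165), the vase at (438,195) and the bowl at (353,258). I'll zoom in to measure.

```bash
python3 - <<'E'
from h import *
s=load("scene0");d=load("side0")
def crop(im,x0,y0,w,h,f): return cv2.resize(np.asarray(im["pixels"])[y0:y0+h,x0:x0+w],None,fx=f,fy=f,interpolation=cv2.INTER_CUBIC)
cv2.imwrite("pics/c1.png",np.vstack([crop(s,160,215,130,50,6),crop(s,280,140,130,50,6)[:, :]]))
a=crop(d,250,165,70,75,8)[:600];b=crop(d,310,245,60,100,6)[:600]
cv2.imwrite("pics/c2.png",a);cv2.imwrite("pics/c3.png",b)
print("cradle ends scene z29",onz(s,178,245,29),onz(s,272,245,29))
for n,u,v in(("bowl",353,258),("jar",417,165),("vase",438,195)):print(n,onz(s,u,v,30))
print("tip",tri([(s,297,182),(d,300,208)]))
E
```

```text
cradle ends scene z29 [ 533.554354   -294.47863118   29.        ] [605.18040146 -79.62221282  29.        ]
bowl [701.16359597  89.67214793  30.        ]
jar [472.31976351 377.87163835  30.        ]
vase [591.91035652 376.72609445  30.        ]
tip (array([514.06833604,  15.01821869, 127.44155703]), [2.361260974311661, 2.361260974311715])
```

View pics/c1.png

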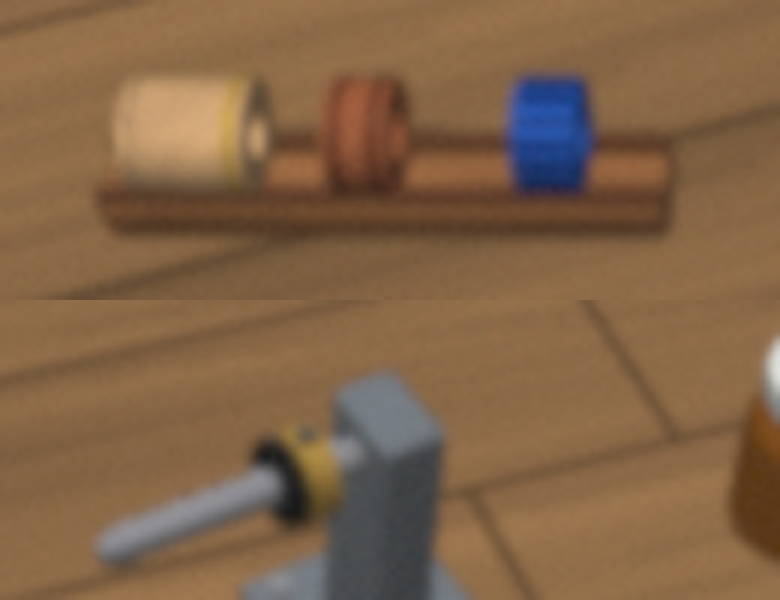

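View pics/c2.png

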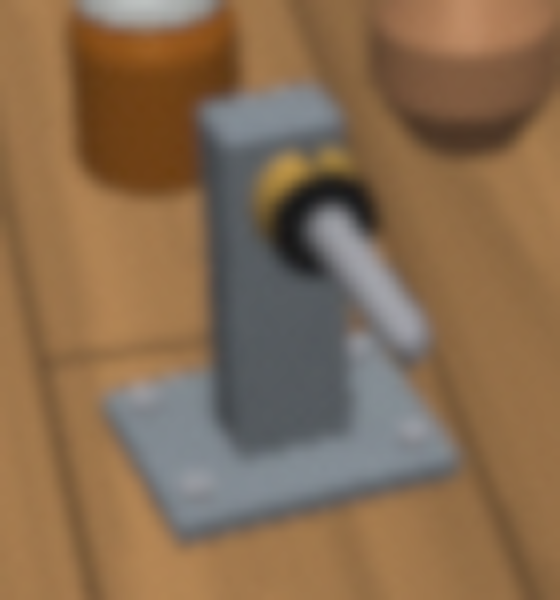

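View pics/c3.png

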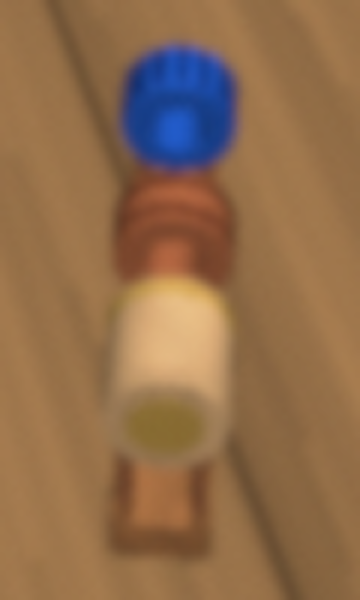

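The zooms show, left to right in the scene view, the cap (mouth with yellow band facing right), the clay ring and the blue ring. The brass collar with its black face is near the post, and the rod tip is at about (297,181) in scene and (302,208) in side. Next I'll measure by colour.

```bash
python3 - <<'E'
from h import *
from scipy.spatial.transform import Rotation as Ro
s=load("scene0");d=load("side0")
o=ctrl.get_obs();print(Ro.from_rotvec(o["orientation"]).as_matrix().round(3))
def blob(im,f,box):
    p=cv2.cvtColor(np.asarray(im["pixels"]),cv2.COLOR_BGR2HSV);x0,y0,x1,y1=box
    m=np.zeros(p.shape[:2],np.uint8);m[y0:y1,x0:x1]=f(p[y0:y1,x0:x1]);
    n,l,st,c=cv2.connectedComponentsWithStats(m);i=1+np.argmax(st[1:,4]);return c[i],st[i]
blue=lambda p:((p[...,0]>105)&(p[...,0]<130)&(p[...,1]>140)).astype(np.uint8)
cs,a=blob(s,blue,(230,220,275,255));cd,b=blob(d,blue,(320,245,360,285));print(cs,a,cd,b,tri([(s,*cs),(d,*cd)]))
# hand picked: image centres from crops
pts={"clay":((160+367/6,215+132/6),(310+177/6,245+225/6)),"cap":((160+187/6,215+132/6),(310+170/6,245+372/6)),
"tip":((280+108/6,140+(550-300)/6),(250+418/8,165+342/8)),"collar":((280+290/6,140+(478-300)/6),(250+328/8,165+222/8)),
"posttop":((280+388/6,140+(410-300)/6),(250+270/8,165+118/8))}
for k,(p,q) in pts.items():print(k,tri([(s,*p),(d,*q)]))
E
```

```text
[[ 0.948 -0.     0.317]
 [-0.317 -0.001  0.948]
 [ 0.    -1.    -0.001]]
[251.2173913  236.92934783] [246 229  12  17 184] [339.33955224 262.55597015] [331 253  17  19 268] (array([ 579.9490846 , -121.61092275,   48.89364428]), [1.019724281722756, 1.0197242817227072])
clay (array([ 559.62731238, -189.36850792,   51.59056941]), [0.9370369591737093, 0.9370369591735722])
cap (array([ 536.13221309, -257.67240846,   50.12119913]), [0.6123641644942482, 0.6123641644942172])
tip (array([518.40574043,  15.406524  , 129.48841733]), [0.07130776848952926, 0.0713077684895215])
collar (array([504.37614221,  96.37084433, 128.61165572]), [1.5414549424063682, 1.5414549424065493])
posttop (array([493.88305593, 142.54068201, 143.91464059]), [0.9501804785320037, 0.9501804785319095])
```

```bash
python3 -m creep '[{"tx":272,"ty":-392,"tz":61,"rz":-1.058},{"tx":272,"ty":-392,"tz":61,"rz":-1.058},{"tx":272,"ty":-392,"tz":61,"rz":-1.058},{"tx":272,"ty":-392,"tz":61,"rz":-1.058},{"tx":272,"ty":-392,"tz":61,"rz":-1.058},{"tx":272,"ty":-392,"tz":61,"rz":-1.058},{"tx":272,"ty":-392,"tz":61,"rz":-1.058},{"tx":272,"ty":-392,"tz":61,"rz":-1.058},{"tx":272,"ty":-392,"tz":61,"rz":-1.058}]'
python3 - <<'E'
from h import *
shot("wrist","w1")
E
```

```text
schema error: expected keys tx, ty, tz, rx, ry, rz, fingers
```

View pics/w1.png

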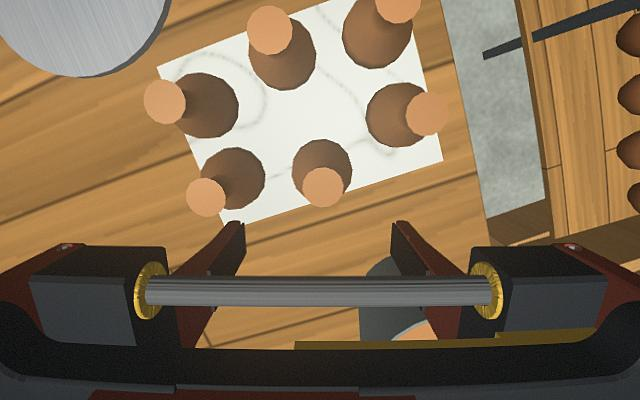

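The call was refused and the picture is unchanged, because every row needs all seven keys.

```bash
python3 -m creep '[{"tx":272,"ty":-392,"tz":61,"rx":0,"ry":0,"rz":-1.058,"fingers":0},{"tx":272,"ty":-392,"tz":61,"rx":0,"ry":0,"rz":-1.058,"fingers":0},{"tx":272,"ty":-392,"tz":61,"rx":0,"ry":0,"rz":-1.058,"fingers":0},{"tx":272,"ty":-392,"tz":61,"rx":0,"ry":0,"rz":-1.058,"fingers":0},{"tx":272,"ty":-392,"tz":61,"rx":0,"ry":0,"rz":-1.058,"fingers":0},{"tx":272,"ty":-392,"tz":61,"rx":0,"ry":0,"rz":-1.058,"fingers":0},{"tx":272,"ty":-392,"tz":61,"rx":0,"ry":0,"rz":-1.058,"fingers":0},{"tx":272,"ty":-392,"tz":61,"rx":0,"ry":0,"rz":-1.058,"fingers":0},{"tx":272,"ty":-392,"tz":61,"rx":0,"ry":0,"rz":-1.058,"fingers":0},{"tx":272,"ty":-392,"tz":61,"rx":0,"ry":0,"rz":-1.058,"fingers":0}]'
python3 - <<'E'
from h import *
shot("wrist","w1")
E
```

```text
t: 1.45
ee_pos: [469.7, 200.9, 260.1]
orientation: [-1.293, 1.069, -1.068]
ft_force: [-0.1, 0.4, 0.1]
width: 88.0
```

View pics/w1.png

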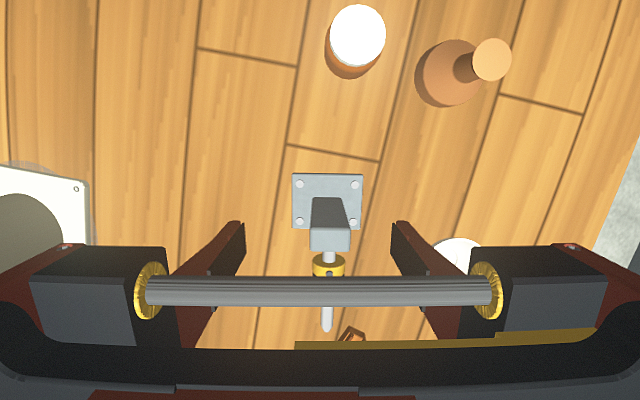

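The wrist view shows the stand base at (327,200), the post top near (330,235), the collar at (328,265) and the rod tip at (326,330), with image up being +y. The jar is at (357,35) and the vase at (450,72). I'll move along -y for a clearer view of the rod and collar.

```bash
python3 -m creep '[{"tx":30,"ty":-62,"tz":0,"rx":0,"ry":0,"rz":0,"fingers":0},{"tx":50,"ty":-124,"tz":0,"rx":0,"ry":0,"rz":0,"fingers":0},{"tx":60,"ty":-170,"tz":0,"rx":0,"ry":0,"rz":0,"fingers":0},{"tx":60,"ty":-170,"tz":0,"rx":0,"ry":0,"rz":0,"fingers":0}]'
python3 - <<'E'
from h import *
shot("wrist","w2")
E
```

```text
t: 2.0
ee_pos: [530.4, 29.2, 260.1]
orientation: [-1.293, 1.07, -1.07]
ft_force: [0.3, 0.6, 0.4]
width: 87.9
```

View pics/w2.png

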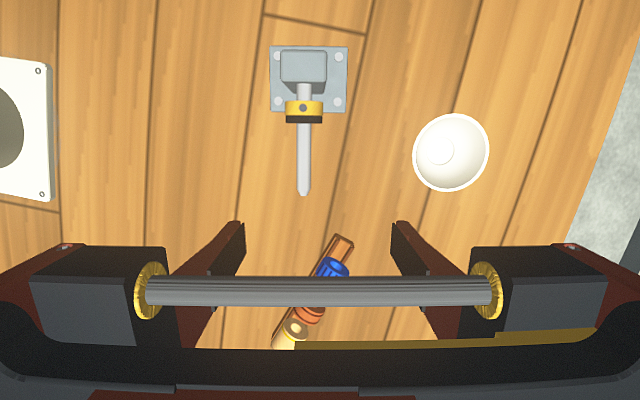

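The rod is clear here: tip at about (304,195), collar at (304,108), post top around (303,66). The bowl is at (450,152), well to the right, and the blue ring is at (332,267). Next comes the rod axis.

```bash
python3 - <<'E'
from h import *
im=load("w2");p=np.asarray(im["pixels"]);hsv=cv2.cvtColor(p,cv2.COLOR_BGR2HSV)
m=(hsv[...,1]<60)
P=[]
for v in range(126,198):
    xs=np.where(m[v,285:325])[0]
    if len(xs): 
        if v%6==0 or v>185: print(v,xs[0]+285,xs[-1]+285,len(xs))
        if v<184:P.append(onz(im,285+(xs[0]+xs[-1])/2,v,130))
P=np.array(P);c=P.mean(0);u=np.linalg.svd(P-c)[2][0];u*=np.sign(u[1]);ang=np.degrees(np.arctan2(u[1],u[0]))
print(c,u,ang)
for v in (192,194,196):print("tip",onz(im,304,v,130))
for v in (121,123,125):print("face",onz(im,304,v,130))
# base corners at z ~? 
cv2.imwrite("pics/c4.png",cv2.resize(p[35:205,255:365],None,fx=3.5,fy=3.5,interpolation=cv2.INTER_CUBIC))
s=load("scene0");d=load("side0")
for n,i in(("s",s),("d",d)):print(n,proj(i,[c-50*u,c]))
bl=((hsv[...,0]>105)&(hsv[...,0]<130)&(hsv[...,1]>140));ys,xs=np.where(bl);print("blue px",xs.min(),xs.max(),ys.min(),ys.max())
E
```

```text
126 297 310 14
132 297 310 14
138 297 310 14
144 297 310 14
150 297 310 14
156 297 310 14
162 297 310 14
168 297 310 14
174 297 310 14
180 297 310 14
186 297 309 13
187 297 309 13
188 297 309 13
189 297 309 13
190 298 308 11
191 298 308 11
192 299 307 9
193 299 307 9
194 300 306 7
195 300 306 7
[509.85713572  57.65403284 130.        ] [-1.73792827e-01  9.84782236e-01 -6.67942276e-17] 100.00841577502543
tip [517.69841032  16.64396467 130.        ]
tip [518.10244776  14.36244262 130.        ]
tip [518.50786218  12.07269336 130.        ]
face [504.14610187  92.89416998 130.        ]
face [504.50915272  90.85897772 130.        ]
face [504.87316747  88.81794341 130.        ]
s [[295.17282119 182.27442086]
 [313.75632668 175.02199371]]
d [[302.88512022 209.06135118]
 [295.55094244 199.20500877]]
blue px 133 582 257 344
```

View pics/c4.png

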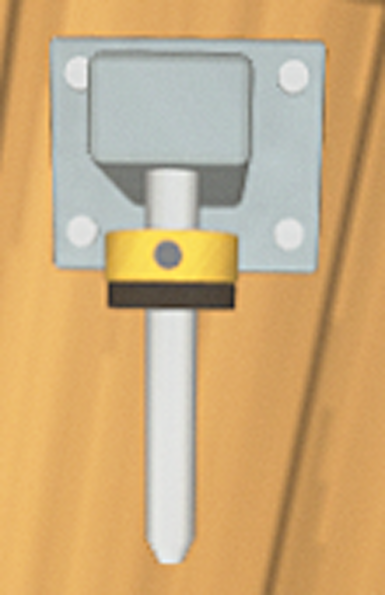

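The rod axis runs at about 100.0° through (509.9, 57.7), the tip is at about (518, 12.5), and the face is roughly 77 mm behind it. This agrees with scene and side. Next I'll view the cradle from above.

```bash
python3 -m creep '[{"tx":5,"ty":-62,"tz":0,"rx":0,"ry":0,"rz":-0.18,"fingers":0},{"tx":5,"ty":-124,"tz":-10,"rx":0,"ry":0,"rz":-0.36,"fingers":0},{"tx":7,"ty":-186,"tz":-20,"rx":0,"ry":0,"rz":-0.503,"fingers":0},{"tx":7,"ty":-240,"tz":-30,"rx":0,"ry":0,"rz":-0.503,"fingers":0},{"tx":7,"ty":-270,"tz":-40,"rx":0,"ry":0,"rz":-0.503,"fingers":0},{"tx":7,"ty":-270,"tz":-40,"rx":0,"ry":0,"rz":-0.503,"fingers":0}]'
python3 - <<'E'
from h import *
shot("wrist","w3")
E
```

```text
t: 2.8
ee_pos: [537.2, -238.4, 219.3]
orientation: [-1.045, 1.438, -1.434]
ft_force: [-0.3, 0.5, 0.4]
width: 87.8
```

View pics/w3.png

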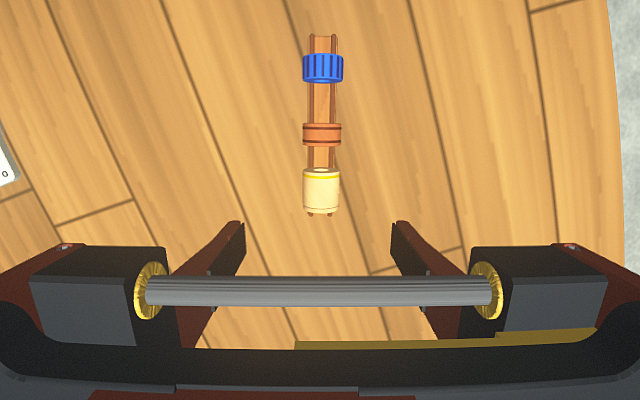

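All three parts are visible: blue at (323,67), clay at (322,134) and the cap at (321,192) with its mouth up (+y). Next I'll measure them.

```bash
python3 - <<'E'
from h import *
im=load("w3");p=np.asarray(im["pixels"]);hsv=cv2.cvtColor(p,cv2.COLOR_BGR2HSV).astype(int)
B=p[...,0].astype(int);G=p[...,1].astype(int);Rr=p[...,2].astype(int)
bl=((hsv[...,0]>100)&(hsv[...,0]<130)&(hsv[...,1]>140))
cl=(Rr-G>70)&(hsv[...,2]<235)
sub=p[50:218,295:350]
cv2.imwrite("pics/c5.png",cv2.resize(sub,None,fx=3.5,fy=3.5,interpolation=cv2.INTER_CUBIC))
for v in range(50,86,4):
    xs=np.where(bl[v,290:355])[0]; print(v,(xs[0]+290,xs[-1]+290) if len(xs) else None)
ys,xs=np.where(bl[40:95,290:355]);print("blue rows",ys.min()+40,ys.max()+40)
for v in range(120,150,3):
    xs=np.where(cl[v,290:355])[0]; print(v,(xs[0]+290,xs[-1]+290) if len(xs) else None)
E
```

```text
50 None
54 (np.int64(310), np.int64(335))
58 (np.int64(304), np.int64(342))
62 (np.int64(304), np.int64(342))
66 (np.int64(304), np.int64(341))
70 (np.int64(304), np.int64(342))
74 (np.int64(303), np.int64(342))
78 (np.int64(303), np.int64(342))
82 (np.int64(312), np.int64(334))
blue rows 53 82
120 (np.int64(314), np.int64(334))
123 (np.int64(309), np.int64(329))
126 (np.int64(307), np.int64(340))
129 (np.int64(305), np.int64(336))
132 (np.int64(305), np.int64(339))
135 (np.int64(304), np.int64(339))
138 (np.int64(304), np.int64(339))
141 None
144 (np.int64(305), np.int64(339))
147 None
```

View pics/c5.png

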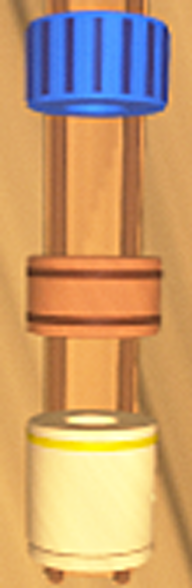

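```bash
python3 - <<'E'
from h import *
im=load("w3")
P={k:onz(im,u,v,48.5) for k,(u,v) in dict(blue=(323,68),clay=(321.9,135),cap=(321,191.4)).items()}
for k in P:print(k,P[k])
a=P["blue"]-P["cap"];print(np.degrees(np.arctan2(a[1],a[0])),np.linalg.norm(P["blue"]-P["clay"]),np.linalg.norm(P["clay"]-P["cap"]))
for k,(u,v0,v1) in dict(blue=(323,55.7,80),clay=(322,125.7,144.3),cap=(321,171.4,211.4)).items():print(k,np.linalg.norm(onz(im,u,v0,48.5)-onz(im,u,v1,48.5)))
from scipy.spatial.transform import Rotation as Ro
M=Ro.from_rotvec(ctrl.get_obs()["orientation"]).as_matrix();print(M.round(4),np.degrees(np.arctan2(-M[1,0],-M[0,0])))
E
```

```text
blue [ 582.56921231 -119.05578365   48.5       ]
clay [ 558.13026034 -191.14844432   48.5       ]
cap [ 535.65482011 -257.60579104   48.5       ]
71.29339517736908 76.12236264485153 70.15500230064269
blue 26.456614921785206
clay 22.119960203770372
cap 52.17341238840727
[[-3.071e-01 -1.200e-03  9.517e-01]
 [-9.517e-01  1.200e-03 -3.071e-01]
 [-8.000e-04 -1.000e+00 -1.500e-03]] 72.11296657975312
```

```bash
python3 -m creep '[{"tx":22,"ty":58,"tz":0,"rx":0,"ry":0,"rz":-0.008,"fingers":0},{"tx":44.5,"ty":118,"tz":-20,"rx":0,"ry":0,"rz":-0.008,"fingers":0},{"tx":44.5,"ty":118,"tz":-80,"rx":0,"ry":0,"rz":-0.008,"fingers":0},{"tx":44.5,"ty":118,"tz":-130,"rx":0,"ry":0,"rz":-0.008,"fingers":0},{"tx":44.5,"ty":118,"tz":-130,"rx":0,"ry":0,"rz":-0.008,"fingers":0}]'
python3 - <<'E'
from h import *
shot("wrist","w4")
E
```

```text
t: 3.48
ee_pos: [578.9, -117.8, 87.5]
orientation: [-1.047, 1.446, -1.435]
ft_force: [-0.3, -0.6, 0.1]
width: 87.6
```

View pics/w4.png

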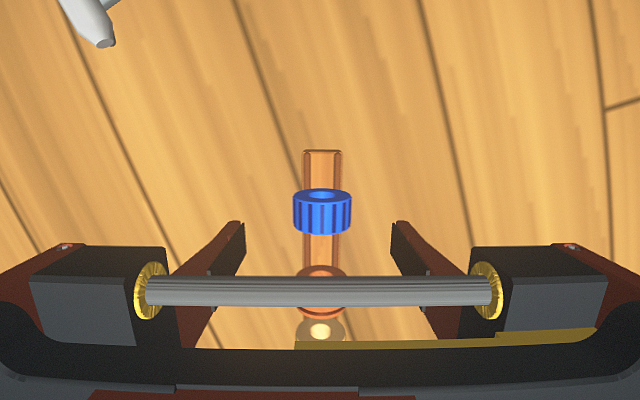

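The blue ring sits centred between the fingertips at (322,212). I'll take a precise measurement at this closer range.

```bash
python3 - <<'E'
from h import *
im=load("w4");p=np.asarray(im["pixels"]);hsv=cv2.cvtColor(p,cv2.COLOR_BGR2HSV).astype(int)
bl=((hsv[...,0]>100)&(hsv[...,0]<130)&(hsv[...,1]>140))
for v in range(186,240,4):
    xs=np.where(bl[v,280:365])[0]; print(v,(xs[0]+280,xs[-1]+280) if len(xs) else None)
o=ctrl.get_obs();print(o["ee_pos"],o["orientation"])
for v in(210,212,214,216):print(onz(im,322.5,v,48.5))
print(proj(im,[o["ee_pos"],o["ee_pos"]-np.array([0,0,39.])]))
print("rod tip px pred",proj(im,[[518,12.5,130]]))
E
```

```text
186 None
190 (np.int64(305), np.int64(339))
194 (np.int64(308), np.int64(348))
198 (np.int64(294), np.int64(350))
202 (np.int64(295), np.int64(349))
206 (np.int64(295), np.int64(349))
210 (np.int64(295), np.int64(349))
214 (np.int64(295), np.int64(349))
218 (np.int64(295), np.int64(349))
222 (np.int64(295), np.int64(349))
226 (np.int64(295), np.int64(348))
230 (np.int64(299), np.int64(344))
234 (np.int64(314), np.int64(332))
238 None
[ 581.06275464 -118.93345693   90.06929542] [-1.04309786  1.44233787 -1.43817838]
[ 582.36698743 -121.01349772   48.5       ]
[ 581.84097153 -122.63445867   48.5       ]
[ 581.31297445 -124.26158667   48.5       ]
[ 580.78297684 -125.89494181   48.5       ]
[[320.19120035 226.42844421]
 [320.17745406 209.09508025]]
rod tip px pred [[106.2009527   44.81789072]]
```

```bash
python3 -m creep '[{"tx":0,"ty":0,"tz":-30,"rx":0,"ry":0,"rz":0,"fingers":0},{"tx":0,"ty":0,"tz":-53,"rx":0,"ry":0,"rz":0,"fingers":0},{"tx":0,"ty":0,"tz":-53,"rx":0,"ry":0,"rz":0,"fingers":60},{"tx":0,"ty":0,"tz":-53,"rx":0,"ry":0,"rz":0,"fingers":120},{"tx":0,"ty":0,"tz":-53,"rx":0,"ry":0,"rz":0,"fingers":180},{"tx":0,"ty":0,"tz":-53,"rx":0,"ry":0,"rz":0,"fingers":200}]'
```

```text
t: 4.28
ee_pos: [582.3, -121.4, 38.4]
orientation: [-1.039, 1.44, -1.442]
ft_force: [0.9, 1.4, -0.3]
width: 51.1
```

```bash
python3 -m creep '[{"tx":0,"ty":0,"tz":-53,"rx":0,"ry":0,"rz":0,"fingers":220},{"tx":0,"ty":0,"tz":0,"rx":0,"ry":0,"rz":0,"fingers":220},{"tx":0,"ty":0,"tz":0,"rx":0,"ry":0,"rz":0,"fingers":220}]' 2>&1 | head -0; python3 -c "
from workcell import ctrl;o=ctrl.get_obs();print(o['t'],o['ee_pos'],o['width'],o['ft_force'])"
```

```text
4.65 [ 583.64620058 -121.77369253   38.20199381] 46.38957376805435 [ 0.13608508 -0.45595993 -0.79584697]
```

That call was a mistake: I left -53 in its first row, where 0 was meant, so the tool was briefly told to go down. I'll look before going on.

```bash
python3 - <<'E'
from h import *
shot("wrist","w5");s=shot("scene","s5")
cv2.imwrite("pics/c6.png",cv2.resize(np.asarray(s["pixels"])[150:290,160:360],None,fx=4,fy=4,interpolation=cv2.INTER_CUBIC))
o=ctrl.get_obs();print(o["ee_pos"],o["width"],o["ft_force"],o["orientation"])
E
```

```text
[ 582.081702   -121.4339465    37.96259374] 46.41308423606285 [-0.08918154  0.51392653 -0.97639099] [-1.03900133  1.44074819 -1.44229339]
```

View pics/w5.png

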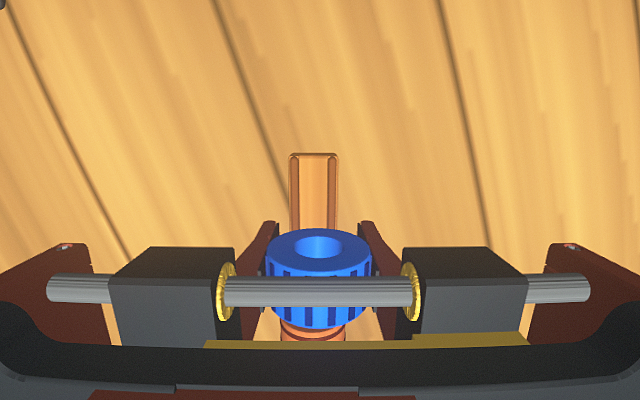

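View pics/c6.png

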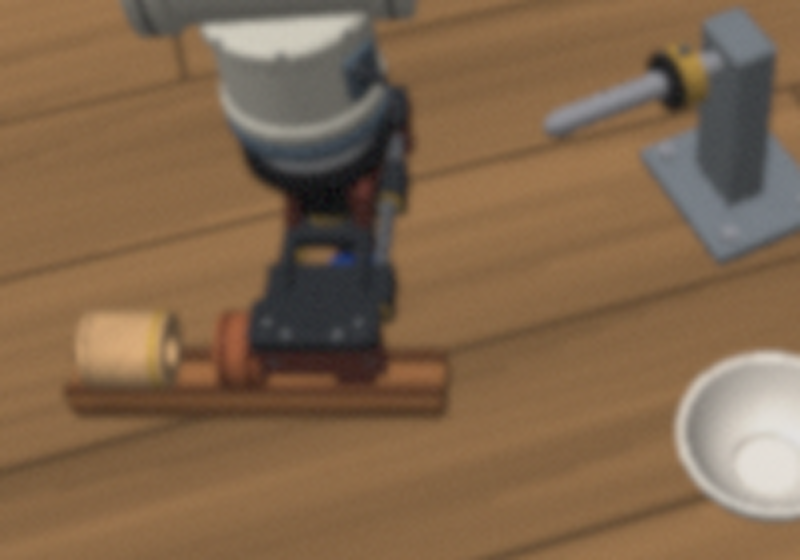

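```bash
python3 - <<'E'
from h import *
im=load("w5");y=np.array([.314,.949,0])
for z in(46.5,48.5,50.5):
    c=np.array([582.1,-121.4,z])+13*y
    # bore rim & outer rim top / bottom
    print(z,proj(im,[c,c+[0,0,11],c-[0,0,11],c+[0,0,23],c-26*y+[0,0,23]]).round(1).tolist())
p=np.asarray(im["pixels"]);cv2.imwrite("pics/c7.png",cv2.resize(p[220:340,250:390],None,fx=5,fy=5,interpolation=cv2.INTER_CUBIC))
E
```

```text
46.5 [[314.1, 210.2], [313.9, 215.7], [314.3, 205.3], [313.7, 222.5], [313.9, 264.1]]
48.5 [[314.1, 211.2], [313.9, 216.8], [314.2, 206.2], [313.6, 223.7], [313.9, 265.8]]
50.5 [[314.0, 212.1], [313.8, 217.9], [314.2, 207.0], [313.6, 225.0], [313.9, 267.5]]
```

View pics/c7.png

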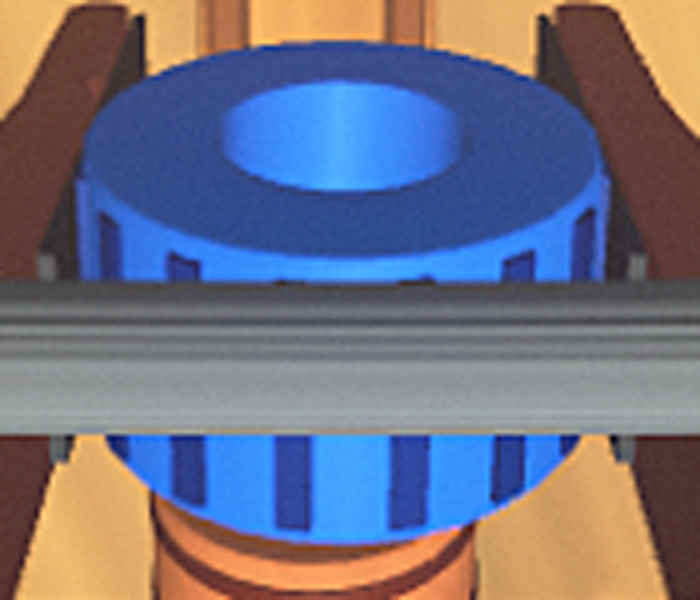

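```bash
python3 - <<'E'
from h import *
im=load("w5");y=np.array([.314,.949,0]);x=np.array([.949,-.314,0])
for z in range(45,100,5):
    c=np.array([582.1,-121.4,z])+13*y
    q=proj(im,[c,c+23*x,c-23*x,c+[0,0,23],c-26*y+[0,0,23]]);print(z,q[0].round(1),(q[1]-q[2]).round(1),q[3:].round(1).tolist())
s=load("s5")
for z in(48.5,70,80,90):print(z,proj(s,[[582.1,-121.4,z]]))
print(proj(im,[ctrl.get_obs()["ee_pos"]]))
E
```

```text
45 [314.1 209.5] [71.1 -0.2] [[313.7, 221.6], [314.0, 262.9]]
50 [314.  211.9] [73.  -0.2] [[313.6, 224.7], [313.9, 267.0]]
55 [314.  214.4] [75.  -0.2] [[313.5, 228.0], [313.8, 271.4]]
60 [313.9 217.1] [77.1 -0.2] [[313.4, 231.4], [313.7, 276.0]]
65 [313.8 219.9] [79.3 -0.2] [[313.3, 235.1], [313.6, 280.9]]
70 [313.7 222.8] [81.6 -0.2] [[313.1, 239.1], [313.4, 286.2]]
75 [313.6 226. ] [84.1 -0.2] [[313.0, 243.3], [313.3, 291.7]]
80 [313.5 229.3] [86.7 -0.2] [[312.8, 247.8], [313.2, 297.7]]
85 [313.3 232.9] [89.5 -0.2] [[312.7, 252.7], [313.1, 304.0]]
90 [313.2 236.7] [92.5 -0.2] [[312.5, 258.0], [312.9, 310.9]]
95 [313.1 240.7] [95.7 -0.2] [[312.3, 263.7], [312.7, 318.2]]
48.5 [[251.7118657  237.31709586]]
70 [[250.50506505 231.95583391]]
80 [[249.92908898 229.39491188]]
90 [[249.34348356 226.78976572]]
[[314.30830828 224.69750221]]
```

```bash
python3 - <<'E'
from h import *
im=load("w4");K,k1,R,t=cam(im);print(K,R@np.array([0,0,-1.]))
x=np.array([.949,-.314,0]);y=np.array([.314,.949,0])
c=np.array([581.6,-121.5,48.5]);q=proj(im,[c+13*y+23*x,c+13*y-23*x,c-13*y+23*x,c-13*y-23*x]);print("w4 pred",q.round(1).tolist())
im=load("w5");K,k1,R,t=cam(im);C=-R.T@t;print("cam",C,"cradle end pred",proj(im,[[595+17,-81-5,29],[595-17,-81+5,29]]).round(1).tolist())
D=K[0,0]*46/103.6
c,d=ray(im,318,247);print("front face centre",c+d*D/(R[2]@d))
for tg in("w3","w4","w5"):
    i=load(tg);_,_,R_,t_=cam(i);print(tg,-R_.T@t_)
o=ctrl.get_obs();print(o["qpos"],o["t"])
E
```

```text
[[289.9567861    0.         317.85805443]
 [  0.         289.9567861  195.46194807]
 [  0.           0.           1.        ]] [ 0.00748259 -0.25329574  0.96735995]
w4 pred [[350.6, 195.4], [293.2, 195.2], [349.6, 226.0], [293.8, 225.7]]
cam [605.78057289 -56.45796714 223.91167276] cradle end pred [[339.8, 159.8], [287.2, 161.7]]
front face centre [ 588.83747305 -108.47619851  105.13534275]
w3 [ 559.50228189 -173.19136407  404.99884761]
w4 [602.58748172 -52.8948956  273.18786813]
w5 [605.78057289 -56.45796714 223.91167276]
[-2.25684191e-01  6.00312230e-01  1.78588930e+00 -9.37518387e-07
  7.54235008e-01  9.54379228e-02] 4.75
```

```bash
python3 - <<'E'
from h import *
d=shot("side","d5");s=load("s5")
a=cv2.resize(np.asarray(s["pixels"])[190:260,215:275],None,fx=7,fy=7,interpolation=cv2.INTER_CUBIC)
b=cv2.resize(np.asarray(d["pixels"])[190:290,310:370],None,fx=4.9,fy=4.9,interpolation=cv2.INTER_CUBIC)
cv2.imwrite("pics/c8.png",np.hstack([a,b]))
print(proj(s,[[582,-121,30],[582,-121,105],[582,-121,128]]),proj(d,[[582,-121,30],[582,-121,105],[582,-121,128]]))
E
```

```text
[[252.87104056 241.70218858]
 [248.6111728  222.71830625]
 [247.19439017 216.38771396]] [[340.05592321 268.33805126]
 [341.42165831 244.5657214 ]
 [341.86255325 236.8513062 ]]
```

View pics/c8.png

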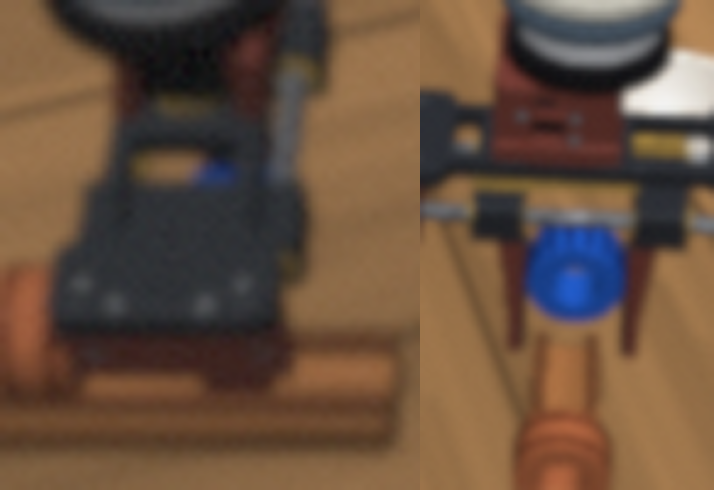

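What the pictures show:
- **Side crop:** the blue ring is held between the fingers but high up, at about (342,245), which is z≈105.
- **Wrist view:** it agrees, with the bore centre at (318,247). My bad row let the fingers slide down past the ring before they gripped.
- **Rest of the scene:** nothing else moved, and the grip is straight and centred.

I can't set the ring back down without dropping it. I'll thread it onto the rod as held, then re-grip it there at the right height.

```bash
python3 -m creep '[{"tx":0,"ty":0,"tz":25,"rx":0,"ry":0,"rz":0,"fingers":220},{"tx":0,"ty":0,"tz":60,"rx":0,"ry":0,"rz":0,"fingers":220},{"tx":-15,"ty":25,"tz":60,"rx":0,"ry":0,"rz":0.125,"fingers":220},{"tx":-35,"ty":60,"tz":55,"rx":0,"ry":0,"rz":0.25,"fingers":220},{"tx":-57,"ty":95,"tz":40,"rx":0,"ry":0,"rz":0.375,"fingers":220},{"tx":-57,"ty":95,"tz":26,"rx":0,"ry":0,"rz":0.495,"fingers":220},{"tx":-57,"ty":95,"tz":26,"rx":0,"ry":0,"rz":0.495,"fingers":220},{"tx":-57,"ty":95,"tz":26,"rx":0,"ry":0,"rz":0.495,"fingers":220}]'
python3 - <<'E'
from h import *
o=ctrl.get_obs();print(o["ee_pos"])
w=shot("wrist","w6");d=shot("side","d6");s=shot("scene","s6")
b=cv2.resize(np.asarray(d["pixels"])[160:260,260:360],None,fx=4,fy=4,interpolation=cv2.INTER_CUBIC)
a=cv2.resize(np.asarray(s["pixels"])[140:240,240:340],None,fx=4,fy=4,interpolation=cv2.INTER_CUBIC)
cv2.imwrite("pics/c9.png",np.hstack([a,b]));o=ctrl.get_obs();print(o["ee_pos"],o["width"],o["ft_force"])
E
```

```text
t: 5.8
ee_pos: [525.2, -26.5, 64.0]
orientation: [-1.285, 1.081, -1.083]
ft_force: [0.4, -0.3, -1.8]
width: 46.6
[525.1549522  -26.54958394  63.98150404]
[525.30736619 -26.71370182  63.95675365] 46.72386628161194 [-0.84306216  0.03760599 -1.18772133]
```

View pics/w6.png

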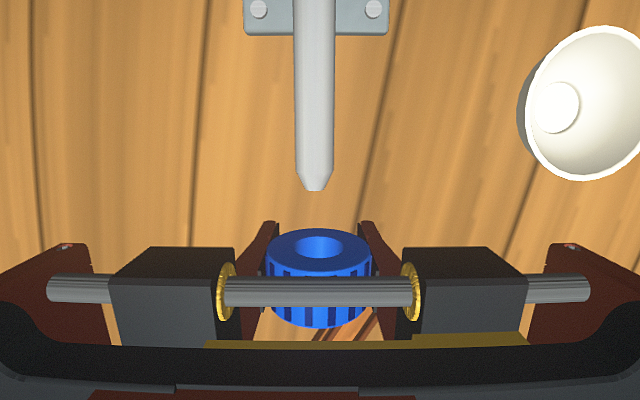

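View pics/c9.png

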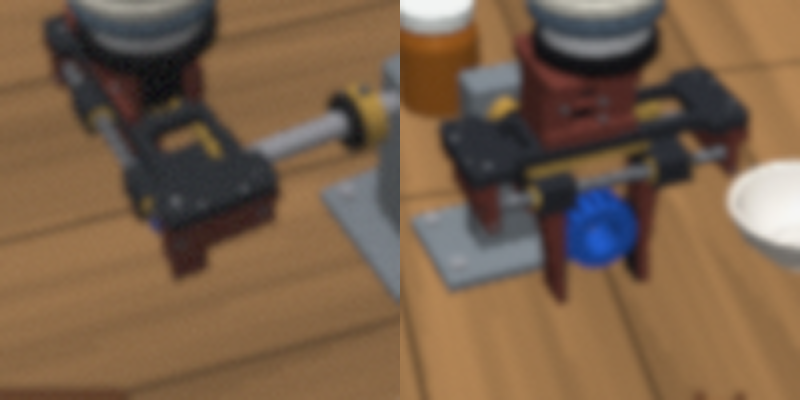

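The wrist view shows the rod tip at (315,190) straight ahead of the ring's bore at (318,247). I'll work out the offset.

```bash
python3 - <<'E'
from h import *
w=load("w6");d=load("d6");u=np.array([-.1738,.9848,0]);x=np.array([.9848,.1738,0])
K,k1,R,t=cam(w)
p=np.asarray(w["pixels"]);hsv=cv2.cvtColor(p,cv2.COLOR_BGR2HSV)
bl=((hsv[...,0]>100)&(hsv[...,0]<130)&(hsv[...,1]>120))
for v in(245,250,255,260):
    xs=np.where(bl[v,255:385])[0];print(v,xs[0]+255,xs[-1]+255)
# rod in wrist
P=[]
for v in range(60,150,10):
    xs=np.where(hsv[v,285:345,1]<60)[0]; 
    a,b=onz(w,285+xs[0]-.5,v,130),onz(w,285+xs[-1]+.5,v,130)
    P.append((a+b)/2)
    if v in(60,140):print(v,xs[0]+285,xs[-1]+285,np.linalg.norm(a-b))
P=np.array(P);q=P[-1]-P[0];print("rod ang",np.degrees(np.arctan2(abs(q[1]),q[0])),P[0],P[-1])
print("tip",onz(w,315,191,130))
# ring front face centre
W=103.6
c,dd=ray(w,317.8,247);f=c+dd*(K[0,0]*46/W)/(R[2]@dd);print("face",f)
tip=np.array([518.1,12.5,130]);rel=f-tip;print("along",rel@u,"lat",rel@x,"z",rel[2])
print("lat from wrist line",(f-P[-1])@x)
# side: ring near face centre
print("side ray at ring plane")
c,dd=ray(d,310,217); n=u; c0=f-26*u; s=((c0-c)@n)/(dd@n); X=c+dd*s; print(X,(X-tip)@x)
E
```

```text
245 269 367
250 267 369
255 266 371
260 265 371
60 294 334 15.756265514919738
140 295 333 15.877877489584302
rod ang 80.35644855044606 [508.96943438  63.12598686 130.        ] [514.07366597  33.08683571 130.        ]
tip [518.06761013  12.08022501 130.        ]
face [523.5679108  -12.75960714 130.91610484]
along -25.825984012574292 lat 0.9946788314695825 z 0.9161048356211268
lat from wrist line 1.3818205388565588
side ray at ring plane
[525.76688441 -38.77381598 136.79995107] -1.3610414503920882
```

```bash
python3 -m creep '[{"tx":-3,"ty":10,"tz":-2,"rx":0,"ry":0,"rz":0,"fingers":220},{"tx":-4.7,"ty":20,"tz":-2,"rx":0,"ry":0,"rz":0,"fingers":220},{"tx":-5.9,"ty":27,"tz":-2,"rx":0,"ry":0,"rz":0,"fingers":220},{"tx":-7,"ty":33,"tz":-2,"rx":0,"ry":0,"rz":0,"fingers":220},{"tx":-7,"ty":33,"tz":-2,"rx":0,"ry":0,"rz":0,"fingers":220}]'
python3 - <<'E'
from h import *
w=shot("wrist","w7")
o=ctrl.get_obs();print(o["ee_pos"],o["width"],o["ft_force"])
E
```

```text
t: 6.58
ee_pos: [517.7, 7.2, 61.4]
orientation: [-1.287, 1.079, -1.079]
ft_force: [-0.7, -0.4, -0.7]
width: 46.5
[517.76955119   6.99469831  61.42317146] 46.52278756844529 [ 1.09769554 -0.09167228 -1.69373475]
```

View pics/w7.png

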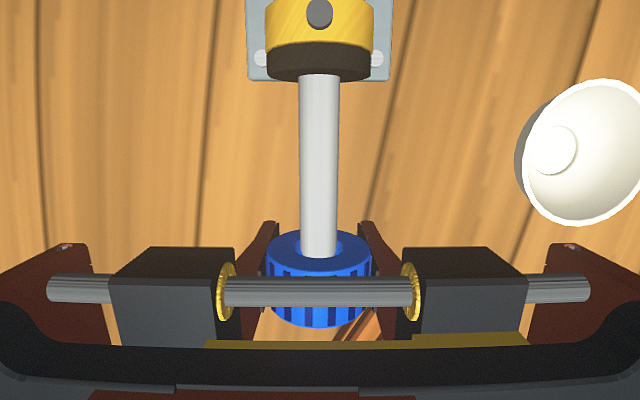

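```bash
python3 - <<'E'
from h import *
p=np.asarray(load("w7")["pixels"]);cv2.imwrite("pics/c10.png",cv2.resize(p[210:335,250:390],None,fx=4.5,fy=4.5,interpolation=cv2.INTER_CUBIC))
E
```

```text
(no output)
```

View pics/c10.png

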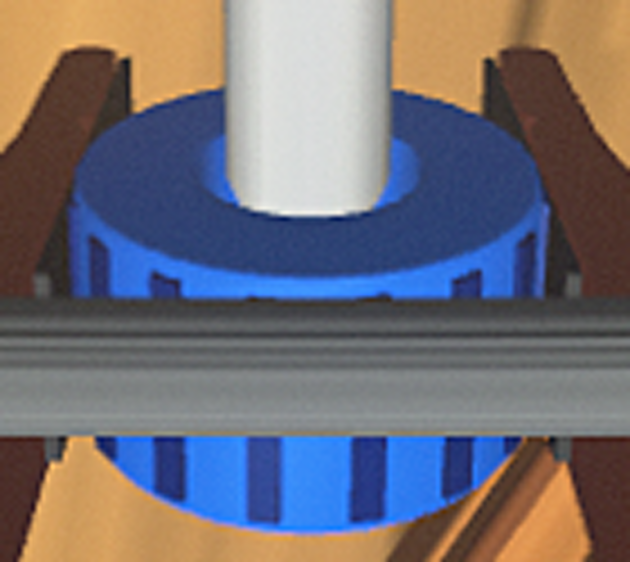

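The bore is threaded: the rod is laterally central at (318,255), with the ring about 2 mm low. I'll advance 45 mm, still short of the collar.

```bash
python3 -m creep '[{"tx":-1.4,"ty":8,"tz":1.5,"rx":0,"ry":0,"rz":0,"fingers":220},{"tx":-2.8,"ty":16,"tz":1.5,"rx":0,"ry":0,"rz":0,"fingers":220},{"tx":-4.2,"ty":24,"tz":1.5,"rx":0,"ry":0,"rz":0,"fingers":220},{"tx":-5.6,"ty":32,"tz":1.5,"rx":0,"ry":0,"rz":0,"fingers":220},{"tx":-7,"ty":40,"tz":1.5,"rx":0,"ry":0,"rz":0,"fingers":220},{"tx":-7.8,"ty":44.5,"tz":1.5,"rx":0,"ry":0,"rz":0,"fingers":220},{"tx":-7.8,"ty":44.5,"tz":1.5,"rx":0,"ry":0,"rz":0,"fingers":220}]'
python3 - <<'E'
from h import *
w=shot("wrist","w8")
o=ctrl.get_obs();print(o["ee_pos"],o["width"],o["ft_force"],o["moment"])
E
```

```text
t: 7.5
ee_pos: [509.9, 51.6, 62.9]
orientation: [-1.287, 1.08, -1.08]
ft_force: [0.1, 0.6, -0.7]
width: 46.1
[509.94912346  51.33603914  62.89393178] 46.098870456270255 [ 0.90201069  1.20394235 -0.82518341] [-0.07538891 -0.0134186  -0.05560124]
```

View pics/w8.png

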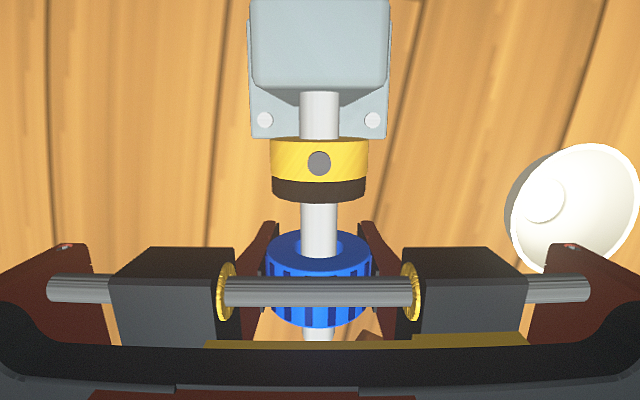

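The ring is fully on the rod, with the rod showing behind it at (318,335), and there's no force. I'll let go, raise the hand 53 mm, and re-grip at the proper height.

```bash
python3 -m creep '[{"tx":0,"ty":0,"tz":0,"rx":0,"ry":0,"rz":0,"fingers":100},{"tx":0,"ty":0,"tz":0,"rx":0,"ry":0,"rz":0,"fingers":40},{"tx":0,"ty":0,"tz":0,"rx":0,"ry":0,"rz":0,"fingers":40},{"tx":0,"ty":0,"tz":0,"rx":0,"ry":0,"rz":0,"fingers":40}]'
python3 -m creep '[{"tx":0,"ty":0,"tz":25,"rx":0,"ry":0,"rz":0,"fingers":40},{"tx":0,"ty":0,"tz":53,"rx":0,"ry":0,"rz":0,"fingers":40},{"tx":0,"ty":0,"tz":53,"rx":0,"ry":0,"rz":0,"fingers":40}]'
python3 - <<'E'
from h import *
w=shot("wrist","w9")
o=ctrl.get_obs();print(o["ee_pos"],o["width"],o["ft_force"],o["moment"])
E
```

```text
t: 8.05
ee_pos: [510.0, 51.1, 62.9]
orientation: [-1.286, 1.08, -1.08]
ft_force: [-0.2, -0.8, 0.1]
width: 73.5
t: 8.43
ee_pos: [511.5, 51.3, 117.6]
orientation: [-1.284, 1.077, -1.082]
ft_force: [0.1, 0.7, 0.5]
width: 74.4
[510.49334492  51.2341416  116.39471758] 73.8548984511127 [-0.18478567 -0.88514255  0.144697  ] [-0.02454669  0.08474923 -0.05189342]
```

View pics/w9.png

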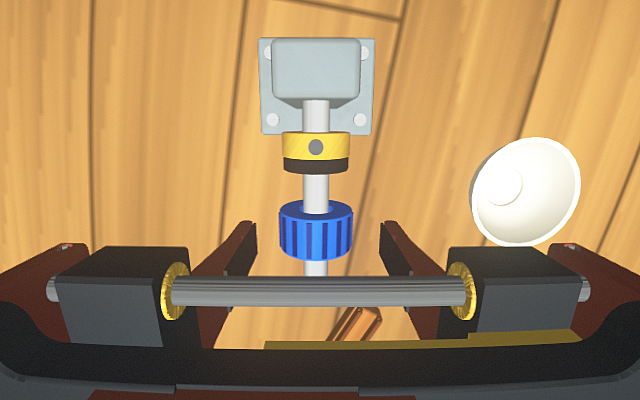

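The ring hangs on the rod at (316,230), between the open fingers. I'll close on it, with all shifts zero.

```bash
python3 -m creep '[{"tx":0,"ty":0,"tz":0,"rx":0,"ry":0,"rz":0,"fingers":180},{"tx":0,"ty":0,"tz":0,"rx":0,"ry":0,"rz":0,"fingers":220},{"tx":0,"ty":0,"tz":0,"rx":0,"ry":0,"rz":0,"fingers":220},{"tx":0,"ty":0,"tz":0,"rx":0,"ry":0,"rz":0,"fingers":220},{"tx":0,"ty":0,"tz":0,"rx":0,"ry":0,"rz":0,"fingers":220}]'
python3 -m creep '[{"tx":-1.4,"ty":7.9,"tz":1.5,"rx":0,"ry":0,"rz":0,"fingers":220},{"tx":-2.1,"ty":11.8,"tz":1.5,"rx":0,"ry":0,"rz":0,"fingers":220},{"tx":-2.8,"ty":15.8,"tz":1.5,"rx":0,"ry":0,"rz":0,"fingers":220},{"tx":-2.8,"ty":15.8,"tz":1.5,"rx":0,"ry":0,"rz":0,"fingers":220}]'
python3 - <<'E'
from h import *
w=shot("wrist","w10")
o=ctrl.get_obs();print(o["ee_pos"],o["width"],o["ft_force"],o["moment"])
E
```

```text
t: 9.1
ee_pos: [509.8, 51.2, 115.7]
orientation: [-1.287, 1.08, -1.08]
ft_force: [-0.3, 0.6, -0.5]
width: 39.0
t: 9.6
ee_pos: [507.1, 67.4, 117.4]
orientation: [-1.287, 1.08, -1.08]
ft_force: [0.1, -0.2, -0.8]
width: 39.0
[507.09542598  67.19140175 117.38835677] 38.7149444349326 [ 0.01529643 -0.23113267 -0.71675456] [-0.07205656  0.12386932  0.06356881]
```

View pics/w10.png

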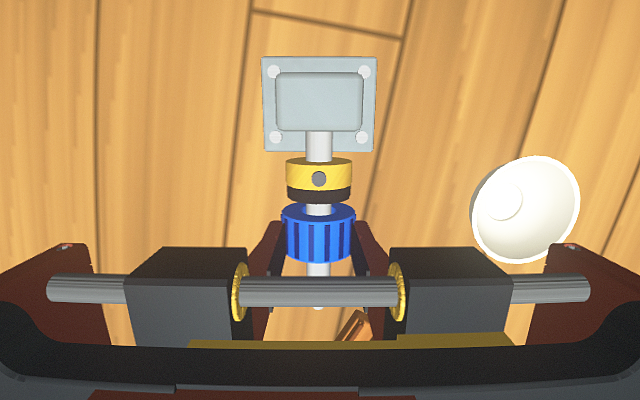

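The fingers closed to 39 mm, so they hold a chord below the ring's centre rather than its width. I'll check `tips_ahead` and the tip height.

```bash
python3 - <<'E'
from h import *
print(ctrl.tips_ahead)
d=shot("side","d10");s=shot("scene","s10")
b=cv2.resize(np.asarray(d["pixels"])[150:240,260:360],None,fx=5,fy=5,interpolation=cv2.INTER_CUBIC)
cv2.imwrite("pics/c11.png",b)
p=np.asarray(load("w10")["pixels"]);cv2.imwrite("pics/c12.png",cv2.resize(p[190:330,230:410],None,fx=4,fy=4,interpolation=cv2.INTER_CUBIC))
x=np.array([.985,.174,0]);c=np.array([507,67.2,0])
for z in(100,110,120,130):print(z,proj(d,[c+22*x+[0,0,z],c-22*x+[0,0,z]]).round(1).tolist())
w=load("w10")
u=np.array([-.174,.985,0])
for z in (100,110,120,130): print(z,proj(w,[c+19.5*x+10*u+[0,0,z],c-19.5*x+10*u+[0,0,z]]).round(1).tolist())
E
```

```text
8.0
100 [[301.5, 205.0], [286.3, 208.7]]
110 [[301.5, 201.9], [286.2, 205.5]]
120 [[301.5, 198.8], [286.1, 202.4]]
130 [[301.4, 195.7], [286.0, 199.2]]
100 [[343.3, 203.0], [289.9, 203.0]]
110 [[344.6, 207.0], [288.5, 207.0]]
120 [[345.9, 211.4], [287.0, 211.4]]
130 [[347.4, 216.2], [285.4, 216.3]]
```

View pics/c11.png

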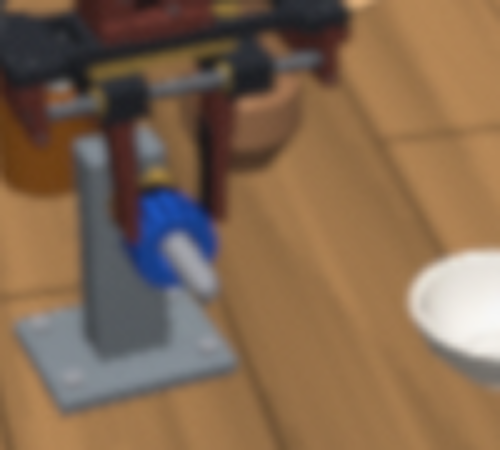

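View pics/c12.png

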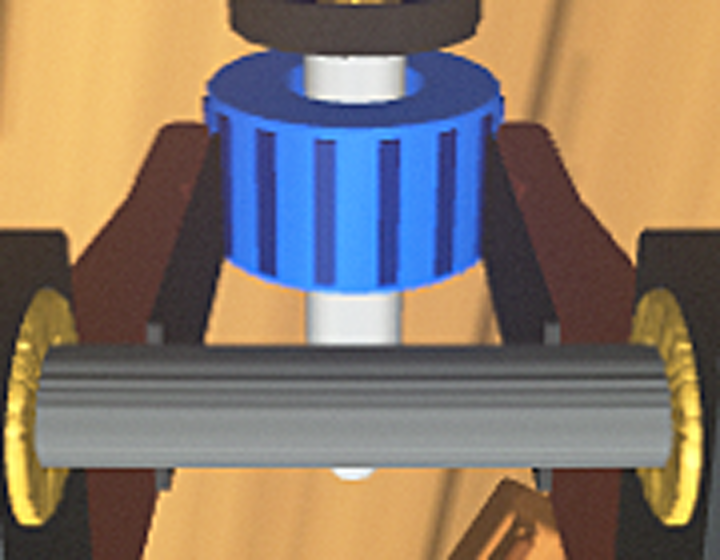

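The fingertips are really about 21 mm above the reported TCP: the wrist view puts them at row 221 and the side view at rows 193–198, so z≈138 against a reported 117. That contradicts the stated 8 mm ahead, and explains both odd grips. I'll take the true grasp point as reported z + 40. Now open, lower 29 mm and re-grip.

```bash
python3 -m creep '[{"tx":0,"ty":0,"tz":0,"rx":0,"ry":0,"rz":0,"fingers":40},{"tx":0,"ty":0,"tz":0,"rx":0,"ry":0,"rz":0,"fingers":40},{"tx":0,"ty":0,"tz":0,"rx":0,"ry":0,"rz":0,"fingers":40},{"tx":0,"ty":0,"tz":-15,"rx":0,"ry":0,"rz":0,"fingers":40},{"tx":0,"ty":0,"tz":-29,"rx":0,"ry":0,"rz":0,"fingers":40},{"tx":0,"ty":0,"tz":-29,"rx":0,"ry":0,"rz":0,"fingers":180},{"tx":0,"ty":0,"tz":-29,"rx":0,"ry":0,"rz":0,"fingers":220},{"tx":0,"ty":0,"tz":-29,"rx":0,"ry":0,"rz":0,"fingers":220},{"tx":0,"ty":0,"tz":-29,"rx":0,"ry":0,"rz":0,"fingers":220}]'
python3 - <<'E'
from h import *
w=shot("wrist","w11")
o=ctrl.get_obs();print(o["ee_pos"],o["width"],o["ft_force"],o["moment"])
E
```

```text
t: 10.88
ee_pos: [507.3, 67.0, 88.6]
orientation: [-1.286, 1.08, -1.08]
ft_force: [-0.6, -0.7, -0.5]
width: 46.6
[507.28547715  67.03265491  88.61880109] 46.50842767830581 [0.60872248 0.13607784 0.65429687] [-0.08798296  0.01933144 -0.03672732]
```

View pics/w11.png

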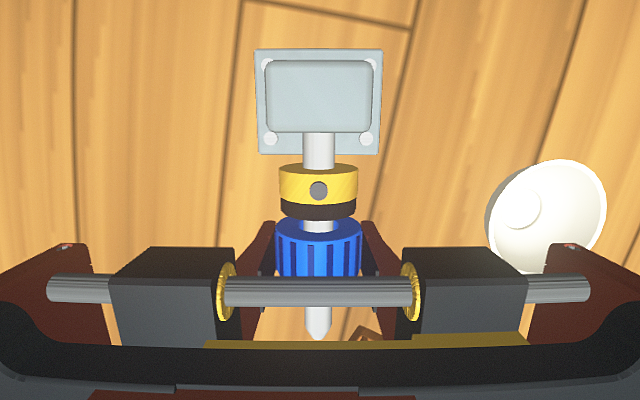

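Now a proper 46.5 mm grip, with a small gap left to the collar at row 215. I'll advance in small steps while watching the force.

```bash
cat > f.py <<'E'
from h import *
o=ctrl.get_obs();u=np.array([-.174,.985,0]);x=np.array([.985,.174,0])
F=o["ft_force"];print("t %.2f along %.2f lat %.2f z %.2f | Fu %.1f Fx %.1f Fz %.1f w %.1f"%(o["t"],(o["ee_pos"]-np.array([518.1,12.5,0]))@u,(o["ee_pos"]-np.array([518.1,12.5,0]))@x,o["ee_pos"][2],F@u,F@x,F[2],o["width"]))
E
python3 f.py
python3 -m creep '[{"tx":-0.35,"ty":2,"tz":1.5,"rx":0,"ry":0,"rz":0,"fingers":220},{"tx":-0.7,"ty":3.9,"tz":1.5,"rx":0,"ry":0,"rz":0,"fingers":220},{"tx":-0.7,"ty":3.9,"tz":1.5,"rx":0,"ry":0,"rz":0,"fingers":220}]' >/dev/null; python3 f.py
python3 -m creep '[{"tx":-0.17,"ty":1,"tz":0,"rx":0,"ry":0,"rz":0,"fingers":220},{"tx":-0.17,"ty":1,"tz":0,"rx":0,"ry":0,"rz":0,"fingers":220}]'>/dev/null; python3 f.py
```

```text
t 10.93 along 55.60 lat -1.16 z 88.62 | Fu 0.0 Fx 0.6 Fz 0.7 w 46.5
t 11.30 along 59.73 lat -1.36 z 89.91 | Fu -0.1 Fx 0.1 Fz -1.2 w 46.4
t 11.55 along 60.63 lat -1.34 z 89.85 | Fu -0.0 Fx -0.8 Fz -1.2 w 45.9
```

```bash
python3 -m creep '[{"tx":-0.17,"ty":1,"tz":0,"rx":0,"ry":0,"rz":0,"fingers":220},{"tx":-0.17,"ty":1,"tz":0,"rx":0,"ry":0,"rz":0,"fingers":220}]'>/dev/null; python3 f.py
```

```text
t 11.80 along 61.64 lat -1.31 z 89.87 | Fu 1.0 Fx -0.2 Fz -1.6 w 46.3
```

```bash
python3 -m creep '[{"tx":-0.17,"ty":1,"tz":0,"rx":0,"ry":0,"rz":0,"fingers":220},{"tx":-0.17,"ty":1,"tz":0,"rx":0,"ry":0,"rz":0,"fingers":220}]'>/dev/null; python3 f.py
python3 -m creep '[{"tx":-0.17,"ty":1,"tz":0,"rx":0,"ry":0,"rz":0,"fingers":220},{"tx":-0.17,"ty":1,"tz":0,"rx":0,"ry":0,"rz":0,"fingers":220}]'>/dev/null; python3 f.py
```

```text
t 12.05 along 62.66 lat -1.32 z 89.86 | Fu -0.8 Fx -0.1 Fz -1.6 w 46.2
t 12.30 along 63.69 lat -1.31 z 89.88 | Fu -0.4 Fx -0.1 Fz -0.8 w 46.3
```

```bash
python3 -m creep '[{"tx":-0.17,"ty":1,"tz":0,"rx":0,"ry":0,"rz":0,"fingers":220},{"tx":-0.17,"ty":1,"tz":0,"rx":0,"ry":0,"rz":0,"fingers":220}]'>/dev/null; python3 f.py
python3 - <<'E'
from h import *
w=shot("wrist","w12")
p=np.asarray(w["pixels"]);cv2.imwrite("pics/c13.png",cv2.resize(p[150:330,230:410],None,fx=3.3,fy=3.3,interpolation=cv2.INTER_CUBIC))
E
```

```text
t 12.55 along 64.72 lat -1.32 z 89.87 | Fu -0.8 Fx 0.1 Fz -1.0 w 46.5
```

View pics/c13.png

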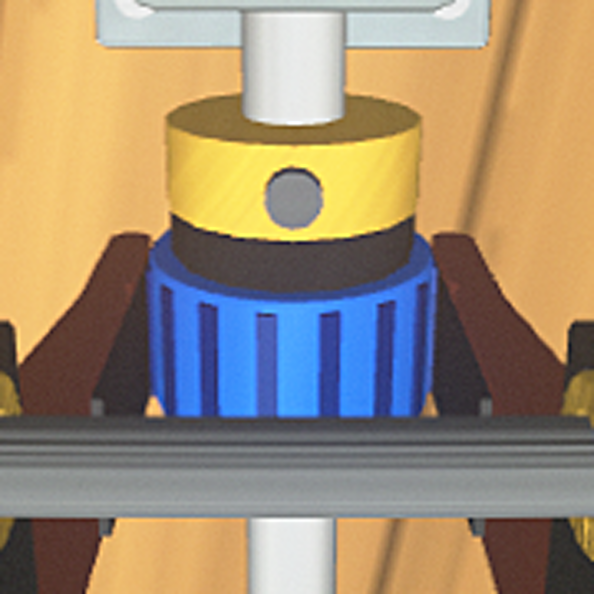

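The black rubber now all but covers the ring's face, with rubber edge and rim at row 238. I'll keep going in 1 mm steps.

```bash
python3 -m creep '[{"tx":-0.17,"ty":1,"tz":0,"rx":0,"ry":0,"rz":0,"fingers":220},{"tx":-0.17,"ty":1,"tz":0,"rx":0,"ry":0,"rz":0,"fingers":220}]'>/dev/null; python3 f.py
```

```text
t 12.85 along 65.33 lat -1.30 z 89.87 | Fu -3.5 Fx -0.6 Fz -0.7 w 46.2
```

```bash
python3 -m creep '[{"tx":-0.17,"ty":1,"tz":0,"rx":0,"ry":0,"rz":0,"fingers":220},{"tx":-0.17,"ty":1,"tz":0,"rx":0,"ry":0,"rz":0,"fingers":220}]'>/dev/null; python3 f.py
```

```text
t 13.10 along 65.93 lat -1.30 z 89.87 | Fu -6.7 Fx -0.3 Fz -0.7 w 46.4
```

```bash
python3 -m creep '[{"tx":-0.17,"ty":1,"tz":0,"rx":0,"ry":0,"rz":0,"fingers":220},{"tx":-0.17,"ty":1,"tz":0,"rx":0,"ry":0,"rz":0,"fingers":220}]'>/dev/null; python3 f.py; python3 -m creep '[{"tx":0,"ty":0,"tz":0,"rx":0,"ry":0,"rz":0,"fingers":220}]'>/dev/null; python3 f.py
```

```text
t 13.35 along 66.40 lat -1.25 z 89.89 | Fu -9.8 Fx -0.7 Fz -0.7 w 46.3
t 13.47 along 66.38 lat -1.26 z 89.88 | Fu -10.5 Fx 0.5 Fz -0.3 w 45.7
```

Seated at about 10 N. Next: let go, rise and check.

```bash
python3 -m creep '[{"tx":0,"ty":0,"tz":0,"rx":0,"ry":0,"rz":0,"fingers":100},{"tx":0,"ty":0,"tz":0,"rx":0,"ry":0,"rz":0,"fingers":0},{"tx":0,"ty":0,"tz":0,"rx":0,"ry":0,"rz":0,"fingers":0},{"tx":0,"ty":0,"tz":0,"rx":0,"ry":0,"rz":0,"fingers":0},{"tx":0,"ty":0,"tz":40,"rx":0,"ry":0,"rz":0,"fingers":0},{"tx":0,"ty":0,"tz":100,"rx":0,"ry":0,"rz":0,"fingers":0}]'
python3 -m creep '[{"tx":12,"ty":-60,"tz":0,"rx":0,"ry":0,"rz":-0.165,"fingers":0},{"tx":24,"ty":-120,"tz":0,"rx":0,"ry":0,"rz":-0.33,"fingers":0}]'
python3 - <<'E'
from h import *
w=shot("wrist","w14")
E
```

```text
t: 14.22
ee_pos: [503.6, 78.8, 189.5]
orientation: [-1.29, 1.083, -1.078]
ft_force: [1.6, 0.5, 0.2]
width: 87.5
t: 14.48
ee_pos: [530.0, -41.8, 191.2]
orientation: [-1.128, 1.323, -1.326]
ft_force: [0.8, -0.4, -0.5]
width: 87.9
```

View pics/w14.png

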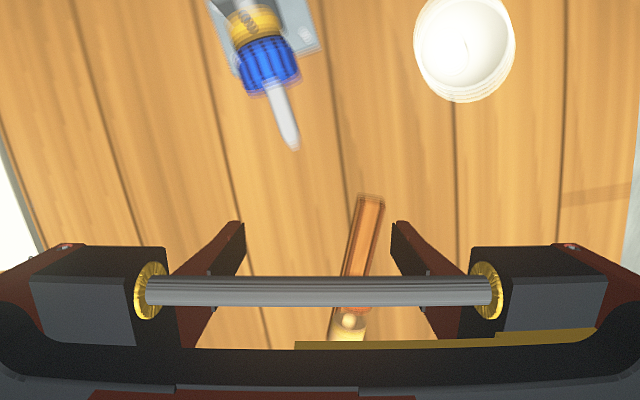

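The picture is motion-blurred, but the ring at (265,68) lies against the collar at (255,20) with no gap. Now to the clay ring.

```bash
python3 -m creep '[{"tx":12,"ty":-60,"tz":-10,"rx":0,"ry":0,"rz":-0.165,"fingers":0},{"tx":24,"ty":-118,"tz":-30,"rx":0,"ry":0,"rz":-0.165,"fingers":0},{"tx":29.8,"ty":-149.4,"tz":-70,"rx":0,"ry":0,"rz":-0.165,"fingers":0},{"tx":29.8,"ty":-149.4,"tz":-120,"rx":0,"ry":0,"rz":-0.165,"fingers":0},{"tx":29.8,"ty":-149.4,"tz":-130,"rx":0,"ry":0,"rz":-0.165,"fingers":0},{"tx":29.8,"ty":-149.4,"tz":-130,"rx":0,"ry":0,"rz":-0.165,"fingers":0}]'
python3 - <<'E'
from h import *
w=shot("wrist","w15");o=ctrl.get_obs();print(o["ee_pos"],o["orientation"])
E
```

```text
t: 15.28
ee_pos: [558.9, -190.0, 60.0]
orientation: [-1.041, 1.442, -1.441]
ft_force: [-0.1, 0.8, 0.5]
width: 88.1
[ 559.71974448 -190.26781617   61.06283163] [-1.03955485  1.43996702 -1.4417988 ]
```

View pics/w15.png

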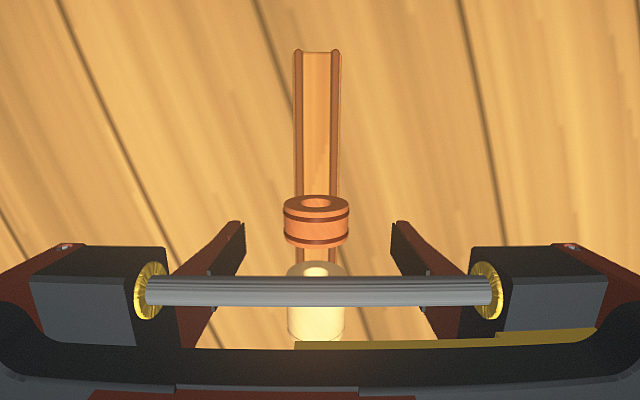

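```bash
python3 - <<'E'
from h import *
w=load("w15");p=np.asarray(w["pixels"]);cv2.imwrite("pics/c16.png",cv2.resize(p[185:275,265:365],None,fx=6,fy=6,interpolation=cv2.INTER_CUBIC))
y=np.array([.314,.949,0]);x=np.array([.949,-.314,0])
for cx in (-190.5,):
    c=np.array([558.8,-190.5,48.5]);print(proj(w,[c,c+13*y,c+13*y+23*x,c+13*y-23*x,c-13*y+[0,0,23]]).round(1).tolist())
E
```

```text
[[316.9, 219.6], [316.9, 202.2], [349.4, 202.2], [284.4, 202.2], [316.8, 250.1]]
```

View pics/c16.png

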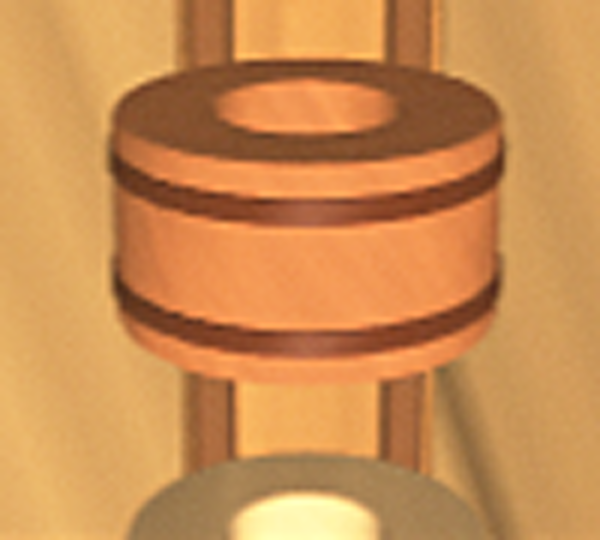

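The clay ring's face centre is at (316,203), within 1 mm of prediction. I'll go down 50 mm and close, all in one call.

```bash
python3 -m creep '[{"tx":0,"ty":0,"tz":-25,"rx":0,"ry":0,"rz":0,"fingers":0},{"tx":0,"ty":0,"tz":-42,"rx":0,"ry":0,"rz":0,"fingers":0},{"tx":0,"ty":0,"tz":-50,"rx":0,"ry":0,"rz":0,"fingers":0},{"tx":0,"ty":0,"tz":-50,"rx":0,"ry":0,"rz":0,"fingers":180},{"tx":0,"ty":0,"tz":-50,"rx":0,"ry":0,"rz":0,"fingers":220},{"tx":0,"ty":0,"tz":-50,"rx":0,"ry":0,"rz":0,"fingers":220},{"tx":0,"ty":0,"tz":-50,"rx":0,"ry":0,"rz":0,"fingers":220},{"tx":0,"ty":0,"tz":-50,"rx":0,"ry":0,"rz":0,"fingers":220}]'
```

```text
t: 16.32
ee_pos: [557.0, -189.9, 9.9]
orientation: [-1.042, 1.445, -1.439]
ft_force: [-5.2, 1.6, 6.3]
width: 45.9
```

```bash
python3 -m creep '[{"tx":0,"ty":0,"tz":15,"rx":0,"ry":0,"rz":0,"fingers":220},{"tx":0,"ty":0,"tz":60,"rx":0,"ry":0,"rz":0,"fingers":220},{"tx":-8,"ty":38,"tz":100,"rx":0,"ry":0,"rz":0.125,"fingers":220},{"tx":-17,"ty":80,"tz":100,"rx":0,"ry":0,"rz":0.25,"fingers":220},{"tx":-26,"ty":120,"tz":95,"rx":0,"ry":0,"rz":0.375,"fingers":220},{"tx":-34.2,"ty":158.5,"tz":81,"rx":0,"ry":0,"rz":0.495,"fingers":220},{"tx":-34.2,"ty":158.5,"tz":81,"rx":0,"ry":0,"rz":0.495,"fingers":220},{"tx":-34.2,"ty":158.5,"tz":81,"rx":0,"ry":0,"rz":0.495,"fingers":220}]'
python3 - <<'E'
from h import *
w=shot("wrist","w16");o=ctrl.get_obs();print(o["ee_pos"],o["orientation"])
E
```

```text
t: 17.32
ee_pos: [525.6, -32.3, 91.7]
orientation: [-1.285, 1.079, -1.082]
ft_force: [-0.1, 0.6, -1.9]
width: 46.1
[525.72676405 -32.68494091  91.70170932] [-1.28490414  1.07957575 -1.08227773]
```

View pics/w16.png

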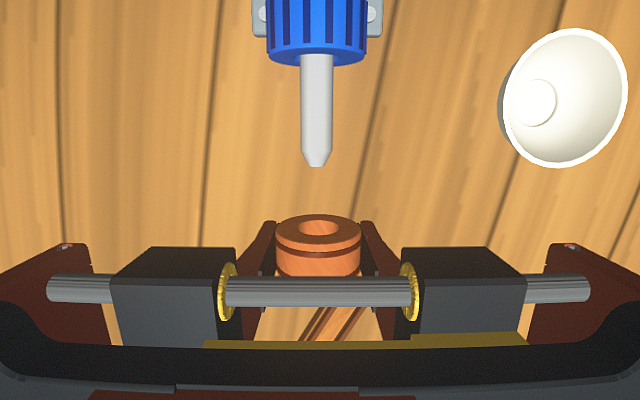

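The rod tip at (317,165) lines up with the clay ring's bore at (318,229), and the blue ring is still home above. Threading on.

```bash
python3 -m creep '[{"tx":-2,"ty":10,"tz":-1,"rx":0,"ry":0,"rz":0,"fingers":220},{"tx":-3.8,"ty":20,"tz":-1,"rx":0,"ry":0,"rz":0,"fingers":220},{"tx":-5.2,"ty":28,"tz":-1,"rx":0,"ry":0,"rz":0,"fingers":220},{"tx":-6.6,"ty":36,"tz":-1,"rx":0,"ry":0,"rz":0,"fingers":220},{"tx":-8,"ty":44,"tz":-1,"rx":0,"ry":0,"rz":0,"fingers":220},{"tx":-8,"ty":44,"tz":-1,"rx":0,"ry":0,"rz":0,"fingers":220}]'; python3 f.py
python3 - <<'E'
from h import *
w=shot("wrist","w17");p=np.asarray(w["pixels"]);cv2.imwrite("pics/c17.png",cv2.resize(p[90:330,230:410],None,fx=2.5,fy=2.5,interpolation=cv2.INTER_CUBIC))
E
```

```text
t: 18.12
ee_pos: [516.5, 12.7, 89.9]
orientation: [-1.287, 1.079, -1.079]
ft_force: [0.9, -0.6, -1.0]
width: 45.8
t 18.12 along 0.42 lat -1.53 z 89.87 | Fu -0.7 Fx 0.8 Fz -1.0 w 45.8
```

View pics/c17.png

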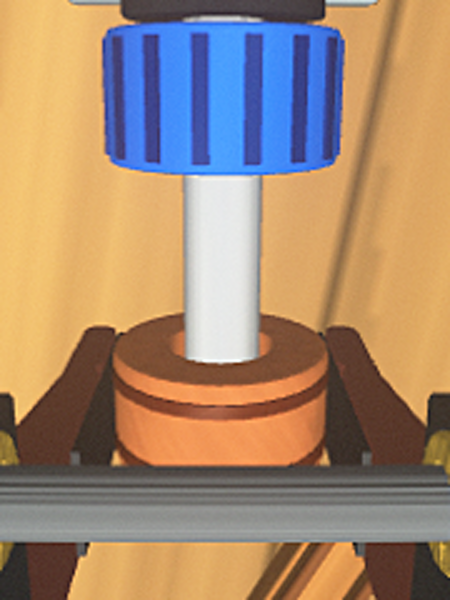

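The rod is inside the clay bore at (318,233). There may be a sliver of a gap between blue and collar at crop row 18; pressing the clay ring will close it. I'll advance 30 mm.

```bash
python3 -m creep '[{"tx":-1.4,"ty":8,"tz":0,"rx":0,"ry":0,"rz":0,"fingers":220},{"tx":-2.8,"ty":16,"tz":0,"rx":0,"ry":0,"rz":0,"fingers":220},{"tx":-4.2,"ty":24,"tz":0,"rx":0,"ry":0,"rz":0,"fingers":220},{"tx":-5.2,"ty":30,"tz":0,"rx":0,"ry":0,"rz":0,"fingers":220},{"tx":-5.9,"ty":34,"tz":0,"rx":0,"ry":0,"rz":0,"fingers":220},{"tx":-5.9,"ty":34,"tz":0,"rx":0,"ry":0,"rz":0,"fingers":220}]' >/dev/null; python3 f.py
python3 -m creep '[{"tx":-0.35,"ty":2,"tz":0,"rx":0,"ry":0,"rz":0,"fingers":220},{"tx":-0.35,"ty":2,"tz":0,"rx":0,"ry":0,"rz":0,"fingers":220}]' >/dev/null; python3 f.py
python3 -m creep '[{"tx":-0.17,"ty":1,"tz":0,"rx":0,"ry":0,"rz":0,"fingers":220},{"tx":-0.17,"ty":1,"tz":0,"rx":0,"ry":0,"rz":0,"fingers":220}]' >/dev/null; python3 f.py
```

```text
t 18.93 along 34.55 lat -1.37 z 89.88 | Fu -0.9 Fx -0.1 Fz -0.7 w 45.7
t 19.18 along 36.27 lat -1.37 z 89.88 | Fu 0.2 Fx -0.1 Fz -0.1 w 45.7
t 19.43 along 37.31 lat -1.36 z 89.87 | Fu -0.2 Fx 0.1 Fz -0.8 w 45.8
```

```bash
python3 -m creep '[{"tx":-0.17,"ty":1,"tz":0,"rx":0,"ry":0,"rz":0,"fingers":220},{"tx":-0.17,"ty":1,"tz":0,"rx":0,"ry":0,"rz":0,"fingers":220}]' >/dev/null; python3 f.py
python3 -m creep '[{"tx":-0.17,"ty":1,"tz":0,"rx":0,"ry":0,"rz":0,"fingers":220},{"tx":-0.17,"ty":1,"tz":0,"rx":0,"ry":0,"rz":0,"fingers":220}]' >/dev/null; python3 f.py
```

```text
t 19.68 along 38.38 lat -1.38 z 89.88 | Fu -0.0 Fx -0.0 Fz -1.4 w 45.5
t 19.93 along 39.40 lat -1.41 z 89.87 | Fu 0.4 Fx 1.0 Fz -0.3 w 45.9
```

```bash
python3 -m creep '[{"tx":-0.17,"ty":1,"tz":0,"rx":0,"ry":0,"rz":0,"fingers":220},{"tx":-0.17,"ty":1,"tz":0,"rx":0,"ry":0,"rz":0,"fingers":220}]' >/dev/null; python3 f.py
python3 -m creep '[{"tx":-0.17,"ty":1,"tz":0,"rx":0,"ry":0,"rz":0,"fingers":220},{"tx":-0.17,"ty":1,"tz":0,"rx":0,"ry":0,"rz":0,"fingers":220}]' >/dev/null; python3 f.py
```

```text
t 20.18 along 40.39 lat -1.35 z 89.89 | Fu -1.0 Fx -0.2 Fz -1.7 w 45.6
t 20.43 along 40.99 lat -1.34 z 89.89 | Fu -4.1 Fx -0.8 Fz 0.4 w 45.6
```

```bash
python3 -m creep '[{"tx":-0.17,"ty":1,"tz":0,"rx":0,"ry":0,"rz":0,"fingers":220},{"tx":-0.17,"ty":1,"tz":0,"rx":0,"ry":0,"rz":0,"fingers":220}]' >/dev/null; python3 f.py
python3 -m creep '[{"tx":-0.17,"ty":1,"tz":0,"rx":0,"ry":0,"rz":0,"fingers":220},{"tx":-0.17,"ty":1,"tz":0,"rx":0,"ry":0,"rz":0,"fingers":220}]' >/dev/null; python3 f.py
```

```text
t 20.68 along 41.51 lat -1.29 z 89.92 | Fu -8.8 Fx -0.6 Fz -0.0 w 45.7
t 20.93 along 41.98 lat -1.30 z 89.91 | Fu -12.0 Fx -0.3 Fz -1.4 w 45.8
```

About 11 N, so the clay ring is home. I'll ease off 1 mm, release, rise, and look at the stack.

```bash
python3 -m creep '[{"tx":0.17,"ty":-1,"tz":0,"rx":0,"ry":0,"rz":0,"fingers":220},{"tx":0.17,"ty":-1,"tz":0,"rx":0,"ry":0,"rz":0,"fingers":150},{"tx":0.17,"ty":-1,"tz":0,"rx":0,"ry":0,"rz":0,"fingers":0},{"tx":0.17,"ty":-1,"tz":0,"rx":0,"ry":0,"rz":0,"fingers":0},{"tx":0.17,"ty":-1,"tz":0,"rx":0,"ry":0,"rz":0,"fingers":0},{"tx":0.17,"ty":-1,"tz":50,"rx":0,"ry":0,"rz":0,"fingers":0},{"tx":8,"ty":-35,"tz":100,"rx":0,"ry":0,"rz":0,"fingers":0},{"tx":15,"ty":-80,"tz":100,"rx":0,"ry":0,"rz":0,"fingers":0},{"tx":15,"ty":-80,"tz":100,"rx":0,"ry":0,"rz":0,"fingers":0}]'
python3 - <<'E'
from h import *
w=shot("wrist","w18");p=np.asarray(w["pixels"]);cv2.imwrite("pics/c18.png",cv2.resize(p[20:230,230:410],None,fx=2.8,fy=2.8,interpolation=cv2.INTER_CUBIC))
E
```

```text
t: 22.05
ee_pos: [525.0, -26.8, 190.7]
orientation: [-1.284, 1.081, -1.084]
ft_force: [-0.4, -0.1, -0.5]
width: 88.0
```

View pics/c18.png

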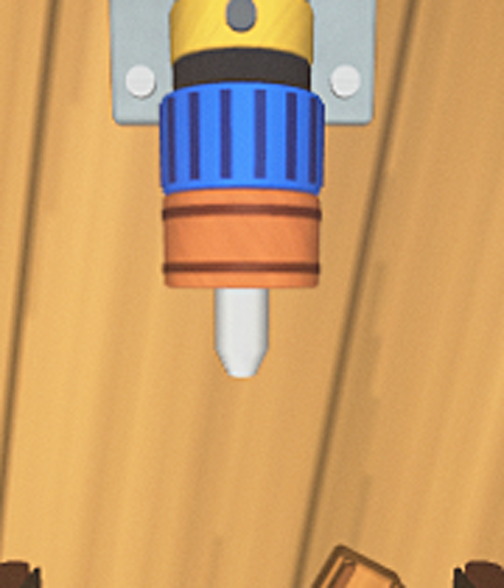

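The stack is tight: collar, blue and clay touch with no gaps, and about 25 mm of rod is bare. On to the cap.

```bash
python3 -m creep '[{"tx":3,"ty":-60,"tz":0,"rx":0,"ry":0,"rz":-0.165,"fingers":0},{"tx":6,"ty":-120,"tz":-10,"rx":0,"ry":0,"rz":-0.33,"fingers":0},{"tx":9,"ty":-178,"tz":-30,"rx":0,"ry":0,"rz":-0.495,"fingers":0},{"tx":11.7,"ty":-232.6,"tz":-50,"rx":0,"ry":0,"rz":-0.495,"fingers":0},{"tx":11.7,"ty":-232.6,"tz":-100,"rx":0,"ry":0,"rz":-0.495,"fingers":0},{"tx":11.7,"ty":-232.6,"tz":-130,"rx":0,"ry":0,"rz":-0.495,"fingers":0},{"tx":11.7,"ty":-232.6,"tz":-130,"rx":0,"ry":0,"rz":-0.495,"fingers":0},{"tx":11.7,"ty":-232.6,"tz":-130,"rx":0,"ry":0,"rz":-0.495,"fingers":0}]'
python3 - <<'E'
from h import *
w=shot("wrist","w19");p=np.asarray(w["pixels"]);cv2.imwrite("pics/c19.png",cv2.resize(p[150:330,230:410],None,fx=3.3,fy=3.3,interpolation=cv2.INTER_CUBIC))
y=np.array([.314,.949,0]);x=np.array([.949,-.314,0])
c=np.array([535.9,-257.6,48.5]);print(((proj(w,[c+25*y,c+25*y+23*x,c+25*y-23*x])-[230,150])*3.3).round(0).tolist())
print(ctrl.get_obs()["ee_pos"])
E
```

```text
t: 23.1
ee_pos: [536.7, -256.9, 60.6]
orientation: [-1.04, 1.44, -1.441]
ft_force: [-0.4, 0.1, 0.0]
width: 87.6
[[284.0, 119.0], [392.0, 119.0], [175.0, 119.0]]
[ 537.07613888 -257.2625293    61.1660865 ]
```

View pics/c19.png

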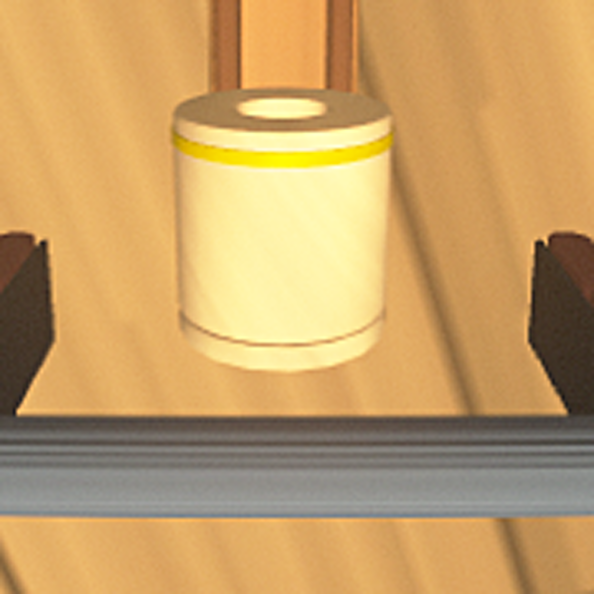

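The cap sits centred with its mouth at (315,183) in the wrist image, about 2 mm further along +y than predicted. I'll go down and close.

```bash
python3 -m creep '[{"tx":0.2,"ty":2,"tz":-25,"rx":0,"ry":0,"rz":0,"fingers":0},{"tx":0.2,"ty":2,"tz":-42,"rx":0,"ry":0,"rz":0,"fingers":0},{"tx":0.2,"ty":2,"tz":-50,"rx":0,"ry":0,"rz":0,"fingers":0},{"tx":0.2,"ty":2,"tz":-50,"rx":0,"ry":0,"rz":0,"fingers":180},{"tx":0.2,"ty":2,"tz":-50,"rx":0,"ry":0,"rz":0,"fingers":220},{"tx":0.2,"ty":2,"tz":-50,"rx":0,"ry":0,"rz":0,"fingers":220},{"tx":0.2,"ty":2,"tz":-50,"rx":0,"ry":0,"rz":0,"fingers":220},{"tx":0.2,"ty":2,"tz":-50,"rx":0,"ry":0,"rz":0,"fingers":220}]'; python3 -c "
from workcell import ctrl
o=ctrl.get_obs();print(o['ee_pos'],o['width'])"
```

```text
t: 24.15
ee_pos: [535.1, -255.3, 10.1]
orientation: [-1.041, 1.443, -1.44]
ft_force: [-3.7, 1.0, 4.5]
width: 46.1
[ 535.05676682 -255.26069273   10.06682488] 46.07928508859171
```

```bash
python3 -m creep '[{"tx":0,"ty":0,"tz":15,"rx":0,"ry":0,"rz":0,"fingers":220},{"tx":0,"ty":0,"tz":55,"rx":0,"ry":0,"rz":0,"fingers":220},{"tx":-2,"ty":40,"tz":90,"rx":0,"ry":0,"rz":0.12,"fingers":220},{"tx":-4,"ty":95,"tz":100,"rx":0,"ry":0,"rz":0.25,"fingers":220},{"tx":-7,"ty":150,"tz":100,"rx":0,"ry":0,"rz":0.375,"fingers":220},{"tx":-9,"ty":190,"tz":90,"rx":0,"ry":0,"rz":0.495,"fingers":220},{"tx":-9.8,"ty":213.7,"tz":81,"rx":0,"ry":0,"rz":0.495,"fingers":220},{"tx":-9.8,"ty":213.7,"tz":81,"rx":0,"ry":0,"rz":0.495,"fingers":220},{"tx":-9.8,"ty":213.7,"tz":81,"rx":0,"ry":0,"rz":0.495,"fingers":220}]';python3 f.py
python3 - <<'E'
from h import *
w=shot("wrist","w20");p=np.asarray(w["pixels"]);cv2.imwrite("pics/c20.png",cv2.resize(p[90:330,230:410],None,fx=2.5,fy=2.5,interpolation=cv2.INTER_CUBIC))
d=shot("side","d20");cv2.imwrite("pics/c21.png",cv2.resize(np.asarray(d["pixels"])[160:250,260:360],None,fx=6,fy=6,interpolation=cv2.INTER_CUBIC))
s=shot("scene","s20");cv2.imwrite("pics/c22.png",cv2.resize(np.asarray(s["pixels"])[140:230,250:350],None,fx=6,fy=6,interpolation=cv2.INTER_CUBIC))
E
python3 f.py
```

```text
t: 25.28
ee_pos: [527.0, -42.4, 91.6]
orientation: [-1.286, 1.079, -1.081]
ft_force: [-0.8, 0.1, -1.3]
width: 45.6
t 25.27 along -55.59 lat -0.82 z 91.63 | Fu 0.2 Fx -0.8 Fz -1.3 w 45.6
t 25.43 along -56.04 lat -1.08 z 91.36 | Fu 0.2 Fx 0.6 Fz -0.7 w 45.6
```

View pics/c20.png

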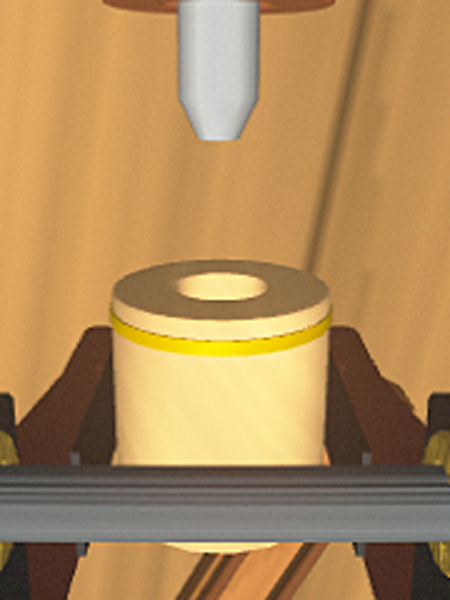

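View pics/c22.png

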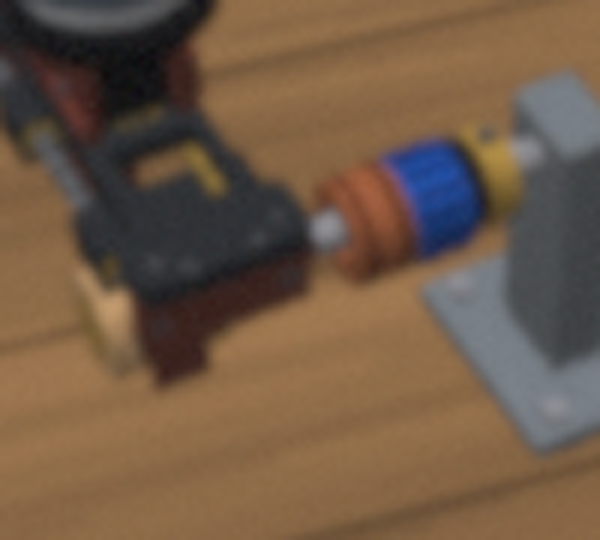

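```bash
python3 - <<'E'
from h import *
w=load("w20");u=np.array([-.174,.985,0]);x=np.array([.985,.174,0])
T=np.array([518.1,12.5,0])+u*-55.7+x*-.9
K,k1,R,t=cam(w)
for z in(128,130,132):
  for a in(25.2,27.2):
    c=T+a*u+[0,0,z];q=proj(w,[c,c+23*x,c-23*x,c+[0,0,23],c-[0,0,23]]);print(z,a,q[0].round(1),"W",(q[1]-q[2])[0].round(1),"top/bot rows",q[3:,1].round(1))
# observed: centre row 204.8; face rim rows: 
print("obs top/bot", 90+323/2.5, 90+259/2.5, "W",(331-111)/2.5)
tip=np.array([518.1,12.5,130.]);q=proj(w,[tip+[0,0,4],tip+4*x,tip-4*x, tip+8*u+8*x,tip+8*u-8*x]);print(q.round(1).tolist(),"obs tip row",90+140/2.5,"x",230+np.array([197,242,180,258])/2.5)
E
```

```text
128 25.2 [316.1 203.6] W 85.7 top/bot rows [217.6 193.1]
128 27.2 [316.1 200. ] W 86.0 top/bot rows [213.5 189.9]
130 25.2 [316.1 204.6] W 86.8 top/bot rows [219.1 193.9]
130 27.2 [316.1 201. ] W 87.1 top/bot rows [214.9 190.7]
132 25.2 [316.1 205.7] W 87.9 top/bot rows [220.5 194.7]
132 27.2 [316.1 202. ] W 88.2 top/bot rows [216.3 191.5]
obs top/bot 219.2 193.6 W 88.0
[[317.8, 147.2], [325.7, 146.5], [309.8, 146.5], [333.8, 130.3], [301.7, 130.3]] obs tip row 146.0 x [308.8 326.8 302.  333.2]
```

The cap is laterally within 0.5 mm of the rod and at about z 130. I'll lower 0.7 mm and bring the mouth over the tip.

```bash
python3 -m creep '[{"tx":-2,"ty":11,"tz":-0.7,"rx":0,"ry":0,"rz":0,"fingers":220},{"tx":-4,"ty":22,"tz":-0.7,"rx":0,"ry":0,"rz":0,"fingers":220},{"tx":-5.2,"ty":29,"tz":-0.7,"rx":0,"ry":0,"rz":0,"fingers":220},{"tx":-6.1,"ty":34,"tz":-0.7,"rx":0,"ry":0,"rz":0,"fingers":220},{"tx":-6.1,"ty":34,"tz":-0.7,"rx":0,"ry":0,"rz":0,"fingers":220},{"tx":-6.1,"ty":34,"tz":-0.7,"rx":0,"ry":0,"rz":0,"fingers":220}]' >/dev/null;python3 f.py
python3 - <<'E'
from h import *
w=shot("wrist","w21");p=np.asarray(w["pixels"]);cv2.imwrite("pics/c23.png",cv2.resize(p[90:330,230:410],None,fx=2.5,fy=2.5,interpolation=cv2.INTER_CUBIC))
E
```

```text
t 26.18 along -20.47 lat -1.38 z 90.20 | Fu -0.2 Fx -0.6 Fz -1.0 w 45.7
```

View pics/c23.png

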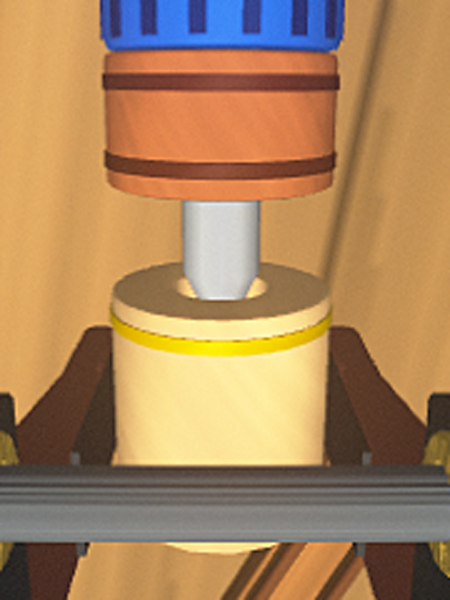

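The tip is inside the cap's mouth and centred at (318,208). Going on slowly, 2 mm at a time, watching force.

```bash
python3 -m creep '[{"tx":-0.35,"ty":2,"tz":0,"rx":0,"ry":0,"rz":0,"fingers":220},{"tx":-0.7,"ty":4,"tz":0,"rx":0,"ry":0,"rz":0,"fingers":220},{"tx":-0.7,"ty":4,"tz":0,"rx":0,"ry":0,"rz":0,"fingers":220}]' >/dev/null; python3 f.py
python3 -m creep '[{"tx":-0.35,"ty":2,"tz":0,"rx":0,"ry":0,"rz":0,"fingers":220},{"tx":-0.35,"ty":2,"tz":0,"rx":0,"ry":0,"rz":0,"fingers":220}]' >/dev/null; python3 f.py
python3 -m creep '[{"tx":-0.35,"ty":2,"tz":0,"rx":0,"ry":0,"rz":0,"fingers":220},{"tx":-0.35,"ty":2,"tz":0,"rx":0,"ry":0,"rz":0,"fingers":220}]' >/dev/null; python3 f.py
```

```text
t 26.60 along -16.13 lat -1.65 z 89.97 | Fu 1.5 Fx 0.8 Fz -3.5 w 46.0
t 26.85 along -14.12 lat -1.60 z 90.03 | Fu 0.2 Fx -0.1 Fz -3.1 w 45.7
t 27.10 along -12.07 lat -1.56 z 90.10 | Fu 0.3 Fx 0.3 Fz -4.4 w 46.0
```

```bash
python3 -m creep '[{"tx":-0.35,"ty":2,"tz":0,"rx":0,"ry":0,"rz":0,"fingers":220},{"tx":-0.35,"ty":2,"tz":0,"rx":0,"ry":0,"rz":0,"fingers":220}]' >/dev/null; python3 f.py
python3 -m creep '[{"tx":-0.35,"ty":2,"tz":0,"rx":0,"ry":0,"rz":0,"fingers":220},{"tx":-0.35,"ty":2,"tz":0,"rx":0,"ry":0,"rz":0,"fingers":220}]' >/dev/null; python3 f.py
```

```text
t 27.35 along -10.10 lat -1.46 z 90.14 | Fu 0.3 Fx -0.1 Fz -3.9 w 45.7
t 27.60 along -8.05 lat -1.45 z 90.17 | Fu -0.1 Fx 0.7 Fz -4.9 w 45.3
```

```bash
python3 -m creep '[{"tx":-0.35,"ty":2,"tz":0,"rx":0,"ry":0,"rz":0,"fingers":220},{"tx":-0.35,"ty":2,"tz":0,"rx":0,"ry":0,"rz":0,"fingers":220}]' >/dev/null; python3 f.py
python3 -m creep '[{"tx":-0.35,"ty":2,"tz":0,"rx":0,"ry":0,"rz":0,"fingers":220},{"tx":-0.35,"ty":2,"tz":0,"rx":0,"ry":0,"rz":0,"fingers":220}]' >/dev/null; python3 f.py
python3 - <<'E'
from h import *
w=shot("wrist","w22");p=np.asarray(w["pixels"]);cv2.imwrite("pics/c24.png",cv2.resize(p[90:330,230:410],None,fx=2.5,fy=2.5,interpolation=cv2.INTER_CUBIC))
E
```

```text
t 27.85 along -5.99 lat -1.42 z 90.18 | Fu 0.6 Fx -0.2 Fz -4.3 w 45.9
t 28.10 along -3.97 lat -1.44 z 90.17 | Fu 0.4 Fx 0.4 Fz -4.2 w 45.9
```

View pics/c24.png

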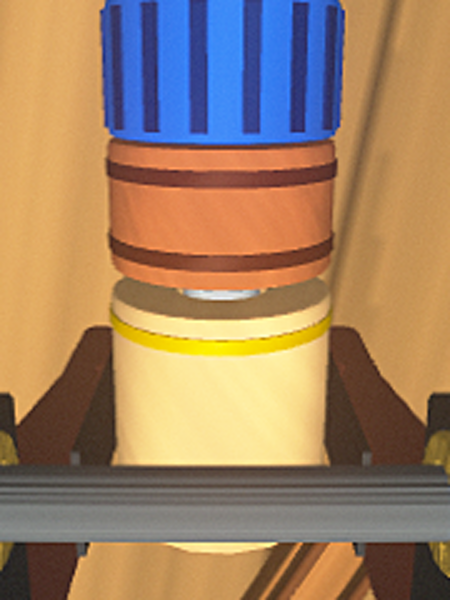

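The gap is about 4–5 mm (crop rows 275–290), and the cap hasn't slipped in the hand.

```bash
python3 -m creep '[{"tx":-0.35,"ty":2,"tz":0,"rx":0,"ry":0,"rz":0,"fingers":220},{"tx":-0.35,"ty":2,"tz":0,"rx":0,"ry":0,"rz":0,"fingers":220}]' >/dev/null; python3 f.py
python3 -m creep '[{"tx":-0.17,"ty":1,"tz":0,"rx":0,"ry":0,"rz":0,"fingers":220},{"tx":-0.17,"ty":1,"tz":0,"rx":0,"ry":0,"rz":0,"fingers":220}]' >/dev/null; python3 f.py
python3 -m creep '[{"tx":-0.17,"ty":1,"tz":0,"rx":0,"ry":0,"rz":0,"fingers":220},{"tx":-0.17,"ty":1,"tz":0,"rx":0,"ry":0,"rz":0,"fingers":220}]' >/dev/null; python3 f.py
```

```text
t 28.40 along -1.97 lat -1.43 z 90.17 | Fu -0.4 Fx 0.8 Fz -4.3 w 46.0
t 28.65 along -1.07 lat -1.41 z 90.18 | Fu -1.4 Fx 0.6 Fz -4.6 w 45.8
t 28.90 along -0.07 lat -1.43 z 90.15 | Fu -1.1 Fx -0.3 Fz -4.5 w 46.0
```

```bash
python3 -m creep '[{"tx":-0.17,"ty":1,"tz":0,"rx":0,"ry":0,"rz":0,"fingers":220},{"tx":-0.17,"ty":1,"tz":0,"rx":0,"ry":0,"rz":0,"fingers":220}]' >/dev/null; python3 f.py
python3 -m creep '[{"tx":-0.17,"ty":1,"tz":0,"rx":0,"ry":0,"rz":0,"fingers":220},{"tx":-0.17,"ty":1,"tz":0,"rx":0,"ry":0,"rz":0,"fingers":220}]' >/dev/null; python3 f.py
```

```text
t 29.15 along 0.91 lat -1.38 z 90.19 | Fu -2.1 Fx -0.0 Fz -4.4 w 46.0
t 29.40 along 1.77 lat -1.40 z 90.16 | Fu -3.1 Fx -0.8 Fz -3.2 w 45.7
```

```bash
python3 -m creep '[{"tx":-0.17,"ty":1,"tz":0,"rx":0,"ry":0,"rz":0,"fingers":220},{"tx":-0.17,"ty":1,"tz":0,"rx":0,"ry":0,"rz":0,"fingers":220}]' >/dev/null; python3 f.py
python3 -m creep '[{"tx":-0.17,"ty":1,"tz":0,"rx":0,"ry":0,"rz":0,"fingers":220},{"tx":-0.17,"ty":1,"tz":0,"rx":0,"ry":0,"rz":0,"fingers":220}]' >/dev/null; python3 f.py
python3 - <<'E'
from h import *
w=shot("wrist","w23");p=np.asarray(w["pixels"]);cv2.imwrite("pics/c25.png",cv2.resize(p[90:330,230:410],None,fx=2.5,fy=2.5,interpolation=cv2.INTER_CUBIC))
E
```

```text
t 29.65 along 2.35 lat -1.33 z 90.19 | Fu -6.1 Fx -0.4 Fz -4.0 w 46.0
t 29.90 along 2.85 lat -1.31 z 90.21 | Fu -9.2 Fx -0.3 Fz -5.5 w 45.7
```

View pics/c25.png

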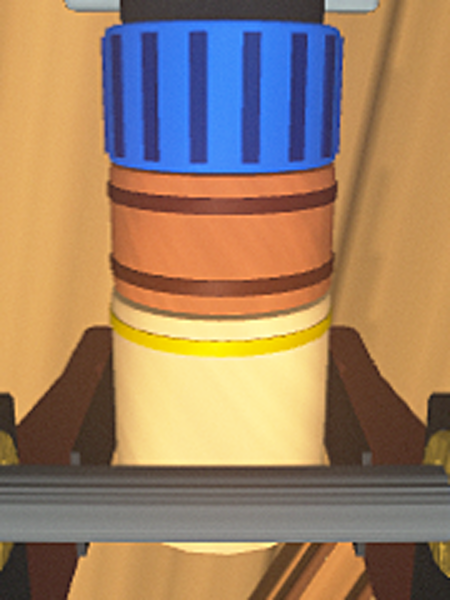

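The cap has met the clay ring, with no gap left, and the force rises at the rubber's rate. Leaf friction was about 3 N, so I'm aiming for about 12–13 N in total.

```bash
python3 -m creep '[{"tx":-0.17,"ty":1,"tz":0,"rx":0,"ry":0,"rz":0,"fingers":220},{"tx":-0.17,"ty":1,"tz":0,"rx":0,"ry":0,"rz":0,"fingers":220}]' >/dev/null; python3 f.py;python3 -m creep '[{"tx":0,"ty":0,"tz":0,"rx":0,"ry":0,"rz":0,"fingers":220}]' >/dev/null; python3 f.py
```

```text
t 30.20 along 3.28 lat -1.27 z 90.26 | Fu -13.0 Fx -0.6 Fz -6.0 w 45.7
t 30.32 along 3.29 lat -1.26 z 90.24 | Fu -13.4 Fx -0.8 Fz -5.5 w 45.4
```

About 10 N on the ring. I'll release without pulling back, rise straight up, and check.

```bash
python3 -m creep '[{"tx":0,"ty":0,"tz":0,"rx":0,"ry":0,"rz":0,"fingers":150},{"tx":0,"ty":0,"tz":0,"rx":0,"ry":0,"rz":0,"fingers":0},{"tx":0,"ty":0,"tz":0,"rx":0,"ry":0,"rz":0,"fingers":0},{"tx":0,"ty":0,"tz":0,"rx":0,"ry":0,"rz":0,"fingers":0},{"tx":0,"ty":0,"tz":50,"rx":0,"ry":0,"rz":0,"fingers":0},{"tx":0,"ty":0,"tz":110,"rx":0,"ry":0,"rz":0,"fingers":0},{"tx":8,"ty":-50,"tz":110,"rx":0,"ry":0,"rz":0,"fingers":0},{"tx":16,"ty":-90,"tz":110,"rx":0,"ry":0,"rz":0,"fingers":0},{"tx":16,"ty":-90,"tz":110,"rx":0,"ry":0,"rz":0,"fingers":0}]'
python3 - <<'E'
from h import *
w=shot("wrist","w24");p=np.asarray(w["pixels"]);a=cv2.resize(p[0:210,240:400],None,fx=2.8,fy=2.8,interpolation=cv2.INTER_CUBIC)
s=shot("scene","s24");b=cv2.resize(np.asarray(s["pixels"])[140:230,280:350],None,fx=4.9,fy=4.9,interpolation=cv2.INTER_CUBIC)
h=min(a.shape[0],b.shape[0]);cv2.imwrite("pics/c26.png",np.hstack([a[:h],b[:h]]))
E
```

```text
t: 31.45
ee_pos: [532.4, -74.6, 200.5]
orientation: [-1.285, 1.081, -1.083]
ft_force: [-0.6, 0.7, 0.3]
width: 87.3
```

View pics/c26.png

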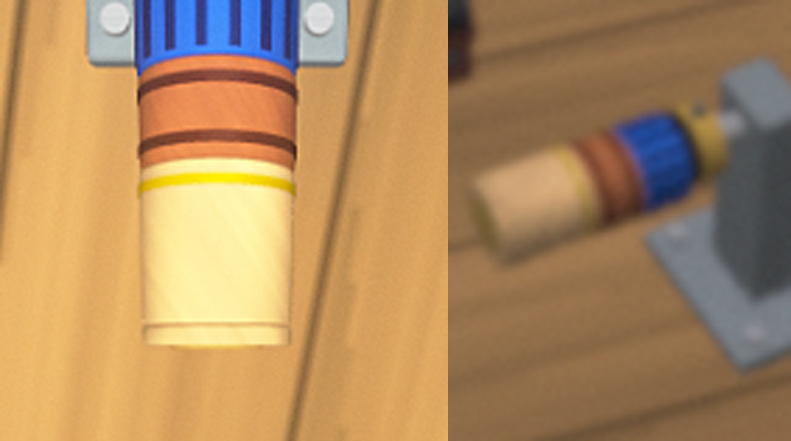

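View pics/s24.png

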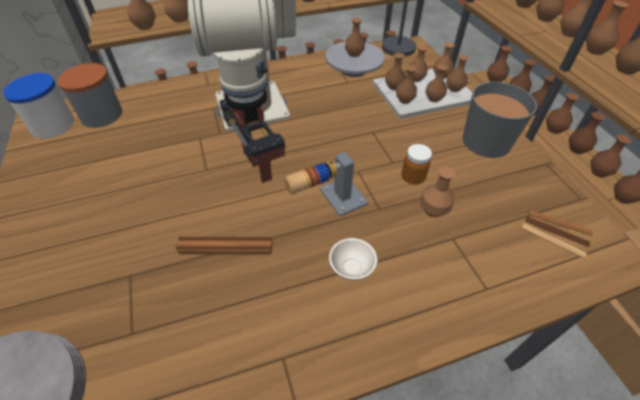

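The stack is complete, with the cap at (298,180) in scene. Vase, jar and bowl are unmoved, and the blue/clay and clay/cap joints are tight. One more look at the collar/blue joint.

```bash
python3 -m creep '[{"tx":-8,"ty":40,"tz":0,"rx":0,"ry":0,"rz":0,"fingers":0},{"tx":-12,"ty":70,"tz":0,"rx":0,"ry":0,"rz":0,"fingers":0},{"tx":-12,"ty":70,"tz":0,"rx":0,"ry":0,"rz":0,"fingers":0},{"tx":-12,"ty":70,"tz":0,"rx":0,"ry":0,"rz":0,"fingers":0}]'
python3 - <<'E'
from h import *
w=shot("wrist","w25");p=np.asarray(w["pixels"]);cv2.imwrite("pics/c27.png",cv2.resize(p[50:250,240:400],None,fx=3,fy=3,interpolation=cv2.INTER_CUBIC))
E
```

```text
t: 32.05
ee_pos: [519.9, -2.5, 200.2]
orientation: [-1.287, 1.079, -1.079]
ft_force: [-0.2, -0.1, 0.3]
width: 87.6
```

View pics/c27.png

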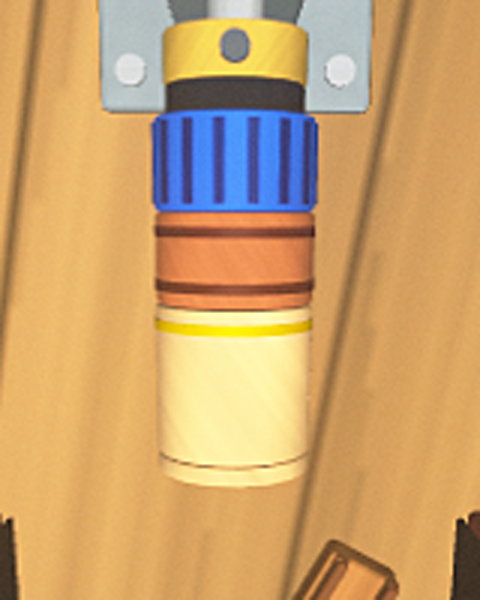

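All three joints are tight: collar/blue at crop row 112, blue/clay at 212 and clay/cap at 308. The gripper is clear, so I'm handing in.

```bash
python3 -c "
from workcell import ctrl
print(ctrl.close_job())"
```

```text
the job is handed in; nothing more can be done
None
```

The roller is made up in the order asked: blue ring, then terracotta ring, then wooden cap mouth first. I handed the job in at about 32 s with the gripper open and clear.

| Part | Force when pressed home |
|---|---|
| Blue ring | about 10 N |
| Terracotta ring | about 11–12 N |
| Cap | about 13 N in total; leaf friction was about 3 N, so about 10 N on the ring |

**Last checks:** after release, the wrist picture showed collar, blue, terracotta and cap touching with no visible gaps. The scene picture showed the vase, jar and bowl where they had been.

**What went wrong or disagreed:**
- **A bad row:** while first gripping the blue ring I typed a row with a wrong -53 mm shift, and the hand dipped briefly. The ring ended up held high between the fingers. I did not record the force during the dip; readings before and after were normal, and the tips would have stayed above the bench by my estimate. I threaded the ring as it was held and re-gripped it on the rod.
- **Re-grip done twice:** the first re-grip held only the top of the blue ring, at 39 mm opening. I opened, lowered the hand and gripped again properly.
- **Fingertip position:** the stated 8 mm ahead of the TCP did not match the pictures. The tips lay about 21 mm behind the reported TCP, so I used the measured value from then on.

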